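# Unpack specimen jars onto the bench mixer

### The arm

A 7-joint arm with a two-finger parallel gripper is mounted at the origin on the work surface. World frame = base frame: x ahead of the robot, y to its left, z up, the work surface at z = 0. Lengths are in m, angles in rad, forces in N, time in s.
With the tool pointing down it reaches from about 0.4 to 0.85 m from the base axis. Payload 10.4 kg.
Tool frame: the origin (TCP) lies at the very end of the fingers, on their centre line; the grasp point (between the pads) lies 19 mm behind it; x points along the fingers, z is the direction in which the jaws open and shut, and the axes are right-handed (so a half turn about x gives the same grasp; the last joint's range is limited). The gripper opens to 85 mm and grips with 20 to 120 N. Pads are 22 mm wide; open, the fingers measure 114 mm over their backs; the gripper's body (76 mm by 85 mm) begins 54 mm behind the grasp point. The pads swing forward as they close: fully open they stand 13 mm farther back than shut.
Start: joints at [1.268, 0.332, -0.065, 1.46, 0.022, 1.35, -0.088], TCP at [0.173, -0.601, 0.208] pointing down, gripper open.
Joint ranges: [-2.6, 2.6], [-0.5, 2.12], [-1.47, 1.34], [0.16, 2.42], [-1.27, 4.41], [0.06, 2.06], [-2.6, 2.6]. Speed limits (rad/s): [2.22, 2.22, 2.79, 2.79, 3.14, 3.14, 3.14].

### API

Orientations are given as a unit quaternion [x, y, z, w].
In Python, from workcell import readout, camera, manip gives the robot as it stands.
- The arm moves only by the shell command python3 -m inch 'ROWS' [FORCE]. ROWS is JSON, a list of rows, each a list of 3 entries, a list of its own where there are three numbers: the turn, a rotation vector about the tool's x, y, z in degrees, then the shift along the tool's x, y, z in mm, then the closure, from 0 (fully open) to 1 (shut). In form: [[[wx, wy, wz], [dx, dy, dz], hand], ...]. A call has 1 to 10 rows; each row is the pose to reach, as a shift and turn from the pose measured when the call began, along the tool's axes at that moment; what a row does not reach only later rows make up. A row lasts 1/8 s, in which the tool goes at most 62.5 mm and 10.7 degrees, less where a joint would pass 70% of its speed; a pose out of reach is approached as far as the arm can. A call with a gripper value outside its range is refused whole. The fingers move at their own pace and stop on an object; FORCE is the grip in N (left out, the last holds). Time passes only in rows, so rows that repeat a pose let the fingers close. It gives the time, the measured TCP pose, the force and the opening at its end, in the units of the state.
- readout.get_obs(): the state, without advancing time (a new reading comes with each control period).
- camera(name): name is "scene" or "top" or "wrist"; returns a dict with "pixels" (420x560x3 uint8, red, green, blue), "range_z" (420x560 float32, m along the optical axis (not along the pixel's ray), 0 where there is no reading), "intrinsics" (3x3 intrinsics, pixels), "extrinsics" (4x4, takes a point from world to camera coordinates); the wrist camera has in their place "T_tool_cam" (4x4, takes a point from camera to tool coordinates, whose origin is the TCP and whose axes are the tool frame's). Camera axes: x right, y down, z forward; pixel columns grow to the right and rows downward; lengths in m; the calibration is good to about 2 mm. A picture is of the moment at which its call begins: read the wrist's pose just before it.
- manip.hand_in(): hands the job in, once; it reports no verdict.
The state is a dict: "clock": time; "joint_pos": joint angles; "joint_velocities": joint speeds; "tau": joint torques, N m; "position": TCP position; "ee_rot": TCP orientation; "ft_force": force on the tool from outside, world axes, zero at the start; "torque": the same for the moment, N m; "grip_width": opening from 0.0 (shut) to 1.0 (fully open).
Only numpy, scipy, OpenCV 4.12 (cv2) and the standard library are available. Lean on these libraries where they do the work, as an engineer would, in place of code of your own. Each camera call takes 0.05 s, during which the arm holds its last target.

### The job

Unpack the specimen carrier onto the bench mixer. First lift the carrier's lid right back until it rests on its stop, to be left open, and seat the empty blue tray flat on the mixer deck with both pegs up through its end holes; then stand every jar from the carrier upright in a tray pocket of its own. Last of all swing the mixer's red-knobbed hold-down lever, up until then, fully down over the tray end, and leave the rest of the bench things where they are.

Things in the scene. Friction and masses are not known exactly. Their poses are not given: they have to be found in the camera images.
- carrier: Orange case fixed to the bench, 130 (x) x 210 (y) x 90 mm high, 8 mm walls; origin under its centre, front is -x. Inner floor 12 mm up, with four cells in a row at y = -69, -23, 23, 69 mm, each 44 (x) by 42 (y) mm inside, cell walls up to 46 mm; each holds one jar or none. It stands left or right of the tray, the mixer on the other side.
- lid (a joint): The carrier's 10 mm lid, hinged along its far (+x) top rim: 0 = shut, 1.75 rad = resting on its stop, leaning a little back past upright. The stiff hinge keeps it where it is left (about 3 to 5 N at the handle moves it).
- lid_handle (a point): Middle of the black round bar handle of the lid (bar 10 mm thick, 90 mm long along the lid's y, 40 mm clear of the lid's outer face, 12 mm back from the lid's front edge). Frame turns with the lid: x from handle to hinge, z out of the lid's outer face; from the hinge it lies at x -118, z +50 mm.
- lid_hinge (a point): Middle of the lid's hinge line (along y), at the top of the carrier's far wall.
- mixer: White mixer fixed to the bench, 170 (x) x 290 (y) mm, flat grey deck 50 mm up; origin under its centre, front is -x. Two upright steel pegs on the deck at x 0, y = -106 and +106 mm: 10 mm thick, 20 mm tall, tapered tips. At the rear corner (x 63, y 121 mm) a white head 24 x 30 mm, 50 mm above the deck, carries the lever.
- deck (a point): Centre of the mixer deck's top face, midway between the pegs, axes as the mixer; a seated tray has its origin here.
- lever (a joint): Hold-down lever on the mixer's head, swinging in the mixer's x-z plane: 0 = raised (leaning 10 degrees back), 1.75 rad = fully down, lying level towards the front (-x) across the tray's end, its foot just over the tray's ear. Stays where it is left.
- lever_knob (a point): Centre of the red ball knob, 22 mm across, at the lever's tip, 125 mm from the pivot.
- lever_pivot (a point): The lever's pivot, at mixer x 60, y 119 mm, 45 mm above the deck.
- tray: Loose blue tray, 250 g, empty on the bench. Body 50 (x) x 188 (y) x 28 mm high, four square pockets 42 mm wide at y = -69, -23, 23, 69 mm, floor 5 mm, walls 4 mm; at each end a 12 mm thick ear, 30 mm long, with a 13 (x) x 15 (y) mm hole through it at y = -106 and +106 mm. Origin under its centre. Either way round fits; can be pinched across its 50 mm width.
- jar1: Specimen jar with black cap, 34 mm across, 70 mm tall, 60 g, upright in a cell of the carrier at the start; origin at the centre of its underside, z up. May be absent.
- jar2: Specimen jar with black cap, 34 mm across, 70 mm tall, 60 g, upright in a cell of the carrier at the start; origin at the centre of its underside, z up. May be absent.
- jar3: Specimen jar with black cap, 34 mm across, 70 mm tall, 60 g, upright in a cell of the carrier at the start; origin at the centre of its underside, z up. May be absent.
- jar4: Specimen jar with black cap, 34 mm across, 70 mm tall, 60 g, upright in a cell of the carrier at the start; origin at the centre of its underside, z up. May be absent.
- tube_rack: White wire tube rack with tubes, 66 x 166 x 98 mm, bystander, origin under its centre.
- sharps_bin: Red sharps bin, 110 x 130 x 153 mm, bystander, origin under its centre.
- stain_jar: Amber jar with black cap, 60 mm across, 120 mm tall, bystander, origin under its centre.
- tally_counter: Grey tally counter with red and white keys, 80 x 200 x 42 mm, bystander, origin under its centre.

How it is judged:
By the outcome, as a careful person would: the job done as asked, in the order asked, and still so for the second after the job is handed in, with the robot touching nothing.
Of jar1, jar2, jar3, jar4 only 2 to 4 are there at a start; the rules pass over those that are not, and their reading is None.
At some moment in a run one of tray may be knocked a few centimetres aside while the robot is not near it.
It also fails if it takes over 210 s, if anything falls off the work surface, if the arm or the gripper's body presses on something with over 40 N, if the wrist force passes 120 N, or if a joint passes its speed limit or range.

## Working session

There is one attempt and no reset: what is moved stays moved. The work goes in short steps, Python scripts to look and compute and a shell command to move; the robot and the scene stay as the last step left them, time stands still between calls to the robot, and variables do not carry over. Pictures are saved under pics/ and viewed, and the job is handed in when it is done.

```bash
ls -la; mkdir -p pics; cat > h.py <<'E'
import numpy as np, cv2
from scipy.spatial.transform import Rotation as R
from workcell import readout, camera, manip
def snap(name,fn):
    o=readout.get_obs(); c=camera(name)
    cv2.imwrite('pics/'+fn,cv2.cvtColor(c['pixels'],cv2.COLOR_RGB2BGR))
    np.savez('pics/'+fn[:-4]+'.npz',pos=o['position'],rot=o['ee_rot'],**{k:v for k,v in c.items()})
    return o,c
def cloud(c,o=None):
    K=c['intrinsics'];z=c['range_z'];v,u=np.mgrid[:z.shape[0],:z.shape[1]]
    p=np.stack([(u-K[0,2])/K[0,0]*z,(v-K[1,2])/K[1,1]*z,z],-1)
    if 'extrinsics' in c:
        T=np.linalg.inv(c['extrinsics'])
    else:
        T=np.eye(4);T[:3,:3]=R.from_quat(o['ee_rot']).as_matrix();T[:3,3]=o['position'];T=T@c['T_tool_cam']
    return p@T[:3,:3].T+T[:3,3]
def totool(target,quat=None):
    o=readout.get_obs()
    r=R.from_quat(o['ee_rot'])
    s=r.inv().apply(np.array(target)-o['position'])*1000
    w=None
    if quat is not None: w=(r.inv()*R.from_quat(quat)).as_rotvec(degrees=True)
    return s,w
E
python3 - <<'E'
from h import *
o,c=snap('scene','s0.png');print({k:(np.round(v,3).tolist() if v is not None else v) for k,v in o.items()})
snap('top','t0.png'); snap('wrist','w0.png')
print(R.from_quat(o['ee_rot']).as_matrix().round(3))
E
```

```text
total 12
drwxr-xr-x  3 agent agent 4096 Dec  7 13:20 .
drwxr-xr-x 23 root  root  4096 Dec  7 13:20 ..
drwxr-xr-x  2 agent agent 4096 Dec  7 13:20 pics
{'clock': 0.0, 'joint_pos': [1.268, 0.333, -0.065, 1.461, 0.022, 1.35, -0.088], 'joint_velocities': [0.0, -0.001, 0.0, 0.001, -0.0, -0.001, 0.001], 'tau': [0.0, -62.545, 0.049, -39.161, 0.016, 0.01, 0.0], 'position': [0.172, -0.6, 0.207], 'ee_rot': [0.426, 0.565, -0.425, 0.564], 'ft_force': [-0.489, -1.133, -0.293], 'torque': [0.064, 0.029, 0.004], 'grip_width': 0.999}
[[-0.     0.961  0.276]
 [ 0.001  0.276 -0.961]
 [-1.    -0.    -0.001]]
```

View pics/s0.png

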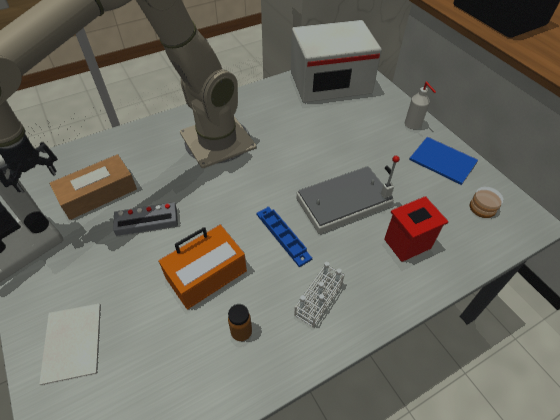

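View pics/t0.png

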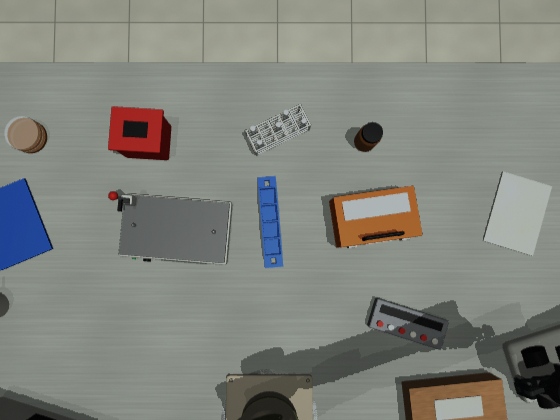

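The top view shows the base at the bottom centre, the mixer at left (deck about 175,229; knob 113,196), the tray in the middle (270,222), and the carrier at right (377,217) with its handle at 383,236. Next I'll measure them.

```bash
cat > m1.py <<'E'
from h import *
o,c=snap('top','t1.png');P=cloud(c);px=c['pixels'];hsv=cv2.cvtColor(px,cv2.COLOR_RGB2HSV)
def rect(m,n):
    p=P[m][:,:2].astype(np.float32); (cx,cy),(w,h),a=cv2.minAreaRect(p*1000); 
    b=cv2.boxPoints(((cx,cy),(w,h),a)); e=b[1]-b[0]; f=b[2]-b[1]
    L=e if np.linalg.norm(e)>np.linalg.norm(f) else f
    ang=np.degrees(np.arctan2(L[1],L[0]))
    if ang<0: ang+=180
    print(n,'c',round(cx,1),round(cy,1),'size',round(w),round(h),'long-axis deg',round(ang,2),'n',m.sum(),'z',np.median(P[m][:,2]).round(4)); return (cx,cy),ang
def big(m):
    n,l,s,_=cv2.connectedComponentsWithStats(m.astype(np.uint8)); k=1+np.argmax(s[1:,4]); return l==k
u=np.arange(560)[None]+0*P[...,0];v=np.arange(420)[:,None]+0*P[...,0]
H,S,V=[hsv[...,i] for i in range(3)];z=P[...,2]
car=big((u>320)&(u<430)&(v>175)&(v<255)&(z>.085)&(z<.11)); rect(car,'lidtop')
han=big((u>350)&(u<415)&(v>220)&(v<250)&(z>.125)); rect(han,'handle')
tray=big((u>240)&(u<300)&(H>100)&(H<125)&(S>120)&(z<.05)&(z>.006)); rect(tray,'tray')
mix=big((u>100)&(u<240)&(v>180)&(v<270)&(z>.045)&(z<.056)); rect(mix,'deck')
kn=big((u>100)&(u<125)&(v>185)&(v<205)&(H<8)&(S>150)); print('knob',P[kn].mean(0).round(4),kn.sum(), P[kn].max(0))
for nm,(a,b,cc,d) in {'bin':(100,180,100,165),'rack':(240,315,100,160),'stain':(350,390,115,155),'tally':(362,450,292,350)}.items():
    m=(u>a)&(u<b)&(v>cc)&(v<d)&(z>.02); rect(big(m),nm)
E
python3 m1.py
```

```text
lidtop c 535.9 -276.2 size 130 212 long-axis deg 98.19 n 3899 z 0.1038
handle c 485.3 -282.7 size 10 100 long-axis deg 99.02 n 166 z 0.1495
tray c 526.2 -1.2 size 247 49 long-axis deg 4.88 n 1048 z 0.012
deck c 505.6 252.4 size 282 164 long-axis deg 84.38 n 5765 z 0.0501
knob [0.5744 0.3642 0.2276] 61 [0.582636   0.37332512 0.23660304]
bin c 652.4 182.0 size 523 155 long-axis deg 57.62 n 2847 z 0.1514
rack c 661.0 15.6 size 160 398 long-axis deg 161.5 n 1106 z 0.0595
stain c 617.7 -128.3 size 59 426 long-axis deg 134.65 n 590 z 0.1171
tally c 310.5 -222.8 size 519 91 long-axis deg 68.82 n 2335 z 0.0358
```

```bash
python3 - <<'E'
import cv2
a=cv2.imread('pics/t0.png');cv2.imwrite('pics/t0m.png',cv2.resize(a[175:285,95:245],None,fx=5,fy=5,interpolation=2))
E
```

```text
(no output)
```

View pics/t0m.png

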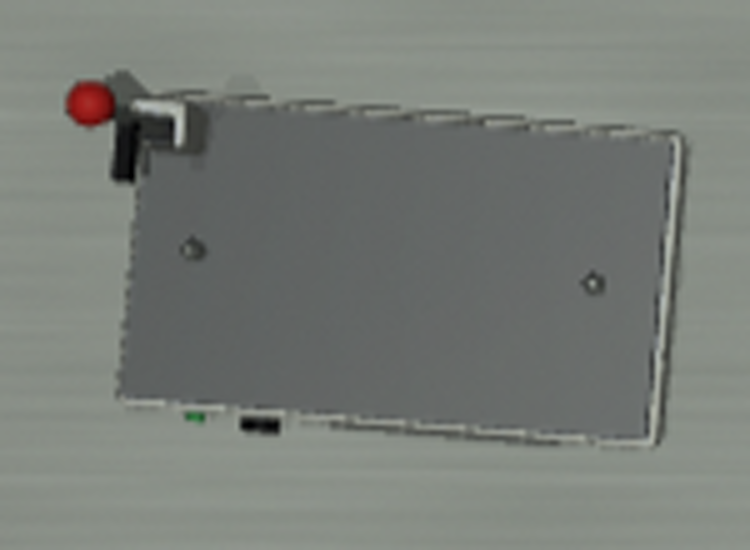

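```bash
cat >> h.py <<'E'
def quat(yaw):
    a=np.radians(yaw);z=np.array([np.cos(a),np.sin(a),0]);x=np.array([0,0,-1.]);return R.from_matrix(np.stack([x,np.cross(z,x),z],1)).as_quat()
def go(x,y,z,yaw):
    s,w=totool([x/1000,y/1000,z/1000],quat(yaw)); print('turn',w.round(1),'shift',s.round(1))
def st():
    o=readout.get_obs();m=R.from_quat(o['ee_rot']).as_matrix()
    print('t',round(float(o['clock']),2),'pos',(np.array(o['position'])*1000).round(1),'jawyaw',np.degrees(np.arctan2(m[1,2],m[0,2])).round(1),'xax',m[:,0].round(3),'F',np.round(o['ft_force'],1),'g',round(float(o['grip_width']),3))
E
cat > raypeg.py <<'E'
from h import *
d=np.load('pics/t0.npz');K=d['intrinsics'];T=np.linalg.inv(d['extrinsics'])
def ray(u,v,z):
    r=T[:3,:3]@np.linalg.inv(K)@[u,v,1];c=T[:3,3];return c+r*(z-c[2])/r[2]
a=ray(133.4,224.6,.07);b=ray(213.6,231.4,.07);print(a,b,(a+b)/2,np.linalg.norm(a-b),np.degrees(np.arctan2(*(a-b)[1::-1])))
E
python3 raypeg.py; python3 -c "
from h import *
go(484.5,-283,230,8.4)"
```

```text
[0.51390242 0.35495135 0.07      ] [0.49634288 0.14548721 0.07      ] [0.50512265 0.25021928 0.07      ] 0.2101988724356264 85.20805482331217
turn [-82.4  -0.   -0. ] shift [ -22.7  387.5 -219. ]
```

```bash
python3 -m inch '[[[0,0,0],[-60,0,0],0.3],[[-82,0,0],[-60,387,-219],0.3],[[-82,0,0],[-60,387,-219],0.3],[[-82,0,0],[-60,387,-219],0.3],[[-82,0,0],[-60,387,-219],0.3],[[-82,0,0],[-60,387,-219],0.3],[[-82,0,0],[-60,387,-219],0.3],[[-82,0,0],[-60,387,-219],0.3],[[-82.4,0,0],[-60,387.5,-219],0.3],[[-82.4,0,0],[-60,387.5,-219],0.3]]' 40
python3 - <<'E'
from h import *
snap('wrist','w1.png');st();go(484.5,-283,126,8.4)
E
```

```text
clock: 1.45
position: [0.4849, -0.2823, 0.2671]
ee_rot: [-0.052, 0.705, 0.053, 0.705]
ft_force: [-0.1, -0.8, -0.4]
grip_width: 0.706
t 1.5 pos [ 484.1 -283.5  267.1] jawyaw 8.2 xax [-0.001  0.001 -1.   ] F [-0.3 -0.  -0.8] g 0.694
turn [-0.2 -0.  -0. ] shift [141.1   0.3   0.5]
```

View pics/w1.png

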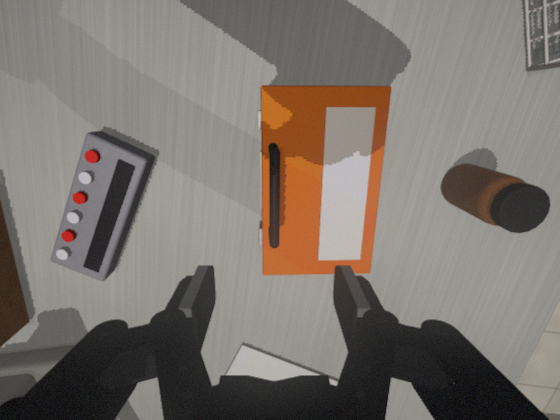

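The bar runs at u≈273, v 145–245, midway between the fingertips (u 205 and 345). I'll descend and grip.

```bash
python3 - <<'E'
from h import *
d=np.load('pics/w1.npz');o={'position':d['pos'],'ee_rot':d['rot']};P=cloud(d,o)
m=np.zeros(P.shape[:2],bool);m[135:255,262:285]=1
m&=(P[...,2]>.125)&(P[...,2]<.17);p=P[m]
x=p[np.abs(p[:,2]-np.percentile(p[:,2],80))<.006];print(len(x),x.mean(0),np.ptp(x,axis=0),x.max(0))
l=np.zeros(P.shape[:2],bool);l[80:280,250:395]=1;l&=(P[...,2]>.09)&(P[...,2]<.11);(c,s,a)=cv2.minAreaRect((P[l][:,:2]*1000).astype(np.float32));print(c,s,a,np.median(P[l][:,2]))
E
python3 -m inch '[[[0,0,0],[60,0,0.5],0.4],[[0,0,0],[110,0,0.5],0.4],[[0,0,0],[141,0,0.5],0.4],[[0,0,0],[141,0,0.5],0.4],[[0,0,0],[141,0,0.5],1],[[0,0,0],[141,0,0.5],1],[[0,0,0],[141,0,0.5],1],[[0,0,0],[141,0,0.5],1],[[0,0,0],[141,0,0.5],1],[[0,0,0],[141,0,0.5],1]]' 30
python3 -c "
from h import *
st()"
```

```text
1033 [ 0.48521943 -0.28078893  0.14868077] [0.02212527 0.09785013 0.00769002] [ 0.49669827 -0.23520943  0.15169296]
(536.3739624023438, -277.2108459472656) (130.0524444580078, 210.3385467529297) 8.058377265930176 0.10312977300140347
clock: 2.75
position: [0.4845, -0.2834, 0.1262]
ee_rot: [-0.051, 0.706, 0.051, 0.705]
ft_force: [0.2, 0.1, 1.1]
grip_width: 0.001
t 2.75 pos [ 484.5 -283.4  126.2] jawyaw 8.2 xax [-0.001  0.001 -1.   ] F [0.2 0.1 1.1] g 0.001
```

```bash
python3 - <<'E'
from h import *
snap('wrist','w2.png');snap('scene','s2.png')
a=cv2.imread('pics/s2.png');cv2.imwrite('pics/s2m.png',cv2.resize(a[180:330,120:300],None,fx=4,fy=4))
E
```

```text
(no output)
```

View pics/w2.png

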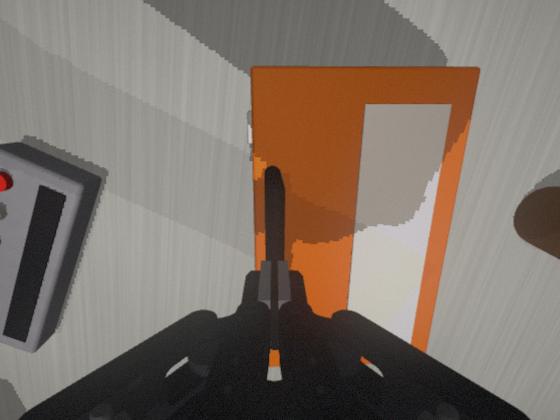

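View pics/s2m.png

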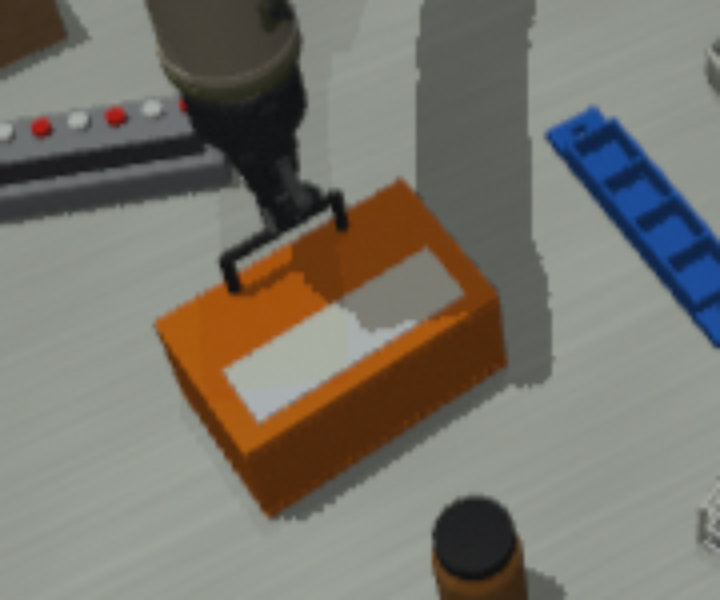

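```bash
python3 -m inch '[[[0,0,0],[-5,0,2.5],1],[[0,0,0],[-10,0,5],1],[[0,0,0],[-15,0,7.5],1],[[0,0,0],[-19.7,0,10.5],1],[[0,0,0],[-19.7,0,10.5],1]]' 30
python3 - <<'E'
from h import *
st();o,c=snap('scene','s3.png')
a=cv2.imread('pics/s3.png');cv2.imwrite('pics/s3m.png',cv2.resize(a[180:330,120:300],None,fx=4,fy=4))
E
```

```text
clock: 3.48
position: [0.4954, -0.2818, 0.1463]
ee_rot: [-0.051, 0.705, 0.051, 0.705]
ft_force: [0.2, 0.1, -0.0]
grip_width: 0.004
t 3.48 pos [ 495.4 -281.8  146.3] jawyaw 8.3 xax [-0.  0. -1.] F [ 0.2  0.1 -0. ] g 0.004
```

View pics/s3m.png

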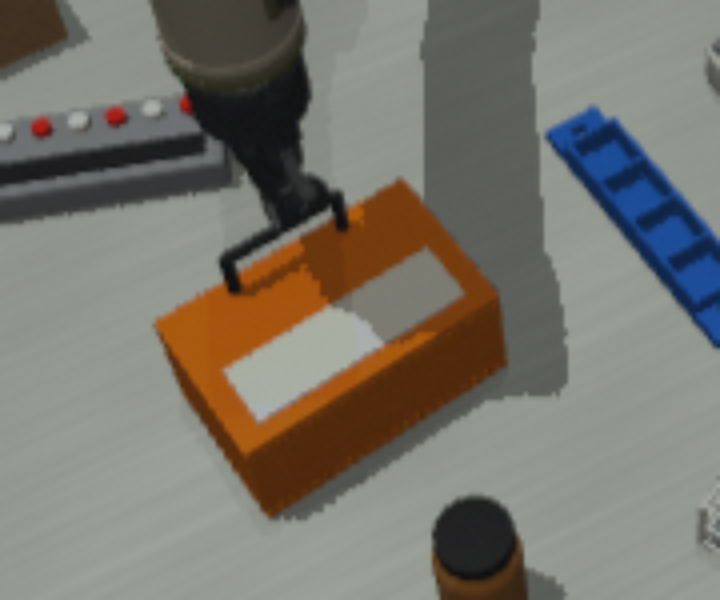

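```bash
python3 - <<'E'
from h import *
d=np.load('pics/w2.npz');o={'position':d['pos'],'ee_rot':d['rot']};P=cloud(d,o)
print(d['T_tool_cam'].round(3),d['intrinsics'])
for v in range(170,380,12): print(v,[tuple((P[v,u]*1000).round(0).astype(int)) for u in (267,275,283)])
E
```

```text
[[-0.    -0.323  0.946 -0.166]
 [ 0.    -0.946 -0.323  0.082]
 [ 1.     0.     0.     0.001]
 [ 0.     0.     0.     1.   ]] [[312.33844654   0.         273.93127396]
 [  0.         312.33844654 212.81189631]
 [  0.           0.           1.        ]]
170 [(np.int64(474), np.int64(-237), np.int64(116)), (np.int64(479), np.int64(-235), np.int64(119)), (np.int64(484), np.int64(-238), np.int64(103))]
182 [(np.int64(475), np.int64(-237), np.int64(144)), (np.int64(479), np.int64(-236), np.int64(145)), (np.int64(485), np.int64(-245), np.int64(103))]
194 [(np.int64(476), np.int64(-242), np.int64(148)), (np.int64(480), np.int64(-241), np.int64(149)), (np.int64(484), np.int64(-241), np.int64(146))]
206 [(np.int64(477), np.int64(-248), np.int64(147)), (np.int64(481), np.int64(-247), np.int64(149)), (np.int64(484), np.int64(-247), np.int64(147))]
218 [(np.int64(478), np.int64(-254), np.int64(147)), (np.int64(481), np.int64(-253), np.int64(149)), (np.int64(485), np.int64(-253), np.int64(146))]
230 [(np.int64(478), np.int64(-260), np.int64(149)), (np.int64(482), np.int64(-259), np.int64(149)), (n
[... 1130 characters left out ...]
nt64(198)), (np.int64(486), np.int64(-285), np.int64(187)), (np.int64(487), np.int64(-272), np.int64(203))]
338 [(np.int64(483), np.int64(-284), np.int64(196)), (np.int64(487), np.int64(-291), np.int64(187)), (np.int64(487), np.int64(-274), np.int64(207))]
350 [(np.int64(483), np.int64(-289), np.int64(196)), (np.int64(499), np.int64(-372), np.int64(104)), (np.int64(489), np.int64(-286), np.int64(198))]
362 [(np.int64(484), np.int64(-292), np.int64(199)), (np.int64(501), np.int64(-384), np.int64(104)), (np.int64(490), np.int64(-291), np.int64(199))]
374 [(np.int64(509), np.int64(-505), np.int64(-1)), (np.int64(518), np.int64(-502), np.int64(0)), (np.int64(490), np.int64(-291), np.int64(205))]
```

```bash
python3 - <<'E'
import cv2
a=cv2.imread('pics/w2.png');cv2.imwrite('pics/w2m.png',cv2.resize(a[150:400,200:350],None,fx=3.5,fy=3.5)[:600*2])
a=cv2.imread('pics/w2.png');cv2.imwrite('pics/w2m.png',cv2.resize(a[160:380,170:380],None,fx=2.7,fy=2.7))
E
```

```text
(no output)
```

View pics/w2m.png

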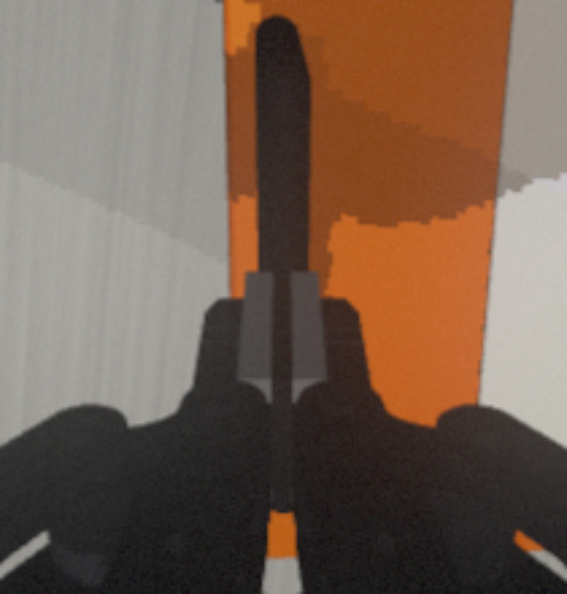

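```bash
python3 - <<'E'
from h import *
st();o,d=snap('wrist','w4.png');P=cloud(d,o)
a=cv2.imread('pics/w4.png');cv2.imwrite('pics/w4m.png',cv2.resize(a[120:380,170:380],None,fx=2.2,fy=2.2))
for v in range(170,380,12): print(v,[(P[v,u]*1000).round(0).astype(int).tolist() for u in (259,267,275,283)])
E
```

```text
t 3.52 pos [ 495.  -281.8  145.9] jawyaw 8.3 xax [-0.001  0.001 -1.   ] F [-0.1  0.4 -0.2] g -0.001
170 [[481, -235, 137], [485, -241, 104], [491, -240, 104], [496, -240, 103]]
182 [[482, -239, 149], [486, -249, 104], [492, -249, 104], [497, -248, 103]]
194 [[482, -246, 148], [487, -258, 104], [493, -257, 104], [498, -256, 104]]
206 [[483, -253, 148], [489, -266, 104], [494, -265, 105], [500, -265, 104]]
218 [[484, -260, 148], [490, -275, 104], [495, -274, 104], [501, -274, 103]]
230 [[485, -267, 148], [491, -284, 103], [497, -284, 103], [503, -283, 103]]
242 [[486, -274, 150], [492, -293, 104], [498, -293, 104], [504, -292, 103]]
254 [[487, -282, 148], [494, -304, 103], [500, -302, 104], [505, -302, 103]]
266 [[488, -289, 149], [491, -272, 179], [495, -272, 179], [499, -271, 180]]
278 [[488, -273, 190], [491, -272, 189], [495, -272, 189], [498, -271, 191]]
290 [[488, -273, 199], [492, -273, 199], [495, -272, 199], [498, -272, 199]]
302 [[489, -272, 209], [492, -274, 206], [495, -272, 207], [498, -273, 206]]
314 [[489, -271, 217], [492, -271, 217], [496, -279, 206], [497, -270, 217]]
326 [[489, -271, 224], [492, -275, 218], [497, -284, 206], [497, -270, 223]]
338 [[489, -267, 234], [493, -281, 217], [498, -290, 206], [497, -272, 227]]
350 [[489, -267, 239], [494, -287, 217], [526, -484, -1], [500, -285, 218]]
362 [[490, -271, 240], [494, -290, 220], [529, -502, 0], [501, -290, 219]]
374 [[490, -275, 239], [522, -522, 0], [532, -522, -1], [500, -290, 224]]
```

View pics/w4m.png

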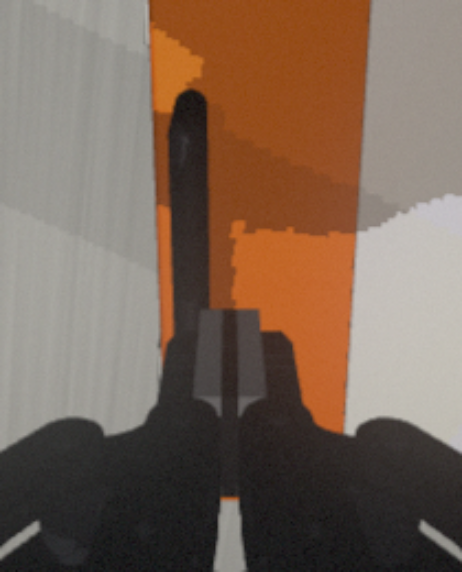

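The shut fingertips show up at z≈0.177 while the reported TCP is at 0.146. They end about 31 mm short of the reported TCP, so they closed above the bar. I'll retry lower, checking as I go.

```bash
python3 -m inch '[[[0,0,0],[-20,0,-10],0.4],[[0,0,0],[-20,0,-10],0.4],[[0,0,0],[-20,0,-10],0.4],[[0,0,0],[-20,0,-10],0.4],[[0,0,0],[10,0,-10],0.4],[[0,0,0],[32,0,-10],0.4],[[0,0,0],[32,0,-10],0.4],[[0,0,0],[32,0,-10],0.4]]' 30
python3 - <<'E'
from h import *
st();o,d=snap('wrist','w5.png');P=cloud(d,o)
for v in range(230,350,8): print(v,[(P[v,u]*1000).round(0).astype(int).tolist() for u in (212,220,228,236,320,328)])
E
```

```text
clock: 4.58
position: [0.4854, -0.2833, 0.1145]
ee_rot: [-0.051, 0.705, 0.051, 0.705]
ft_force: [-0.6, 0.1, 0.3]
grip_width: 0.604
t 4.58 pos [ 485.4 -283.3  114.5] jawyaw 8.3 xax [-0.     0.001 -1.   ] F [-0.6  0.1  0.3] g 0.604
230 [[431, -323, -1], [439, -322, -1], [447, -320, -1], [454, -320, -1], [512, -268, 104], [517, -268, 102]]
238 [[432, -331, -2], [440, -330, 0], [447, -329, 0], [455, -328, -1], [514, -274, 102], [518, -273, 103]]
246 [[433, -340, -1], [441, -338, 0], [448, -337, 0], [456, -336, 0], [515, -279, 102], [520, -279, 103]]
254 [[433, -348, -1], [441, -347, 0], [449, -346, -1], [457, -345, 0], [516, -285, 102], [520, -284, 103]]
262 [[434, -357, 0], [442, -356, 0], [450, -355, -1], [458, -354, -2], [517, -290, 103], [522, -290, 103]]
270 [[456, -277, 152], [460, -278, 149], [451, -363, 1], [459, -363, -1], [518, -296, 102], [510, -270, 150]]
278 [[458, -277, 158], [460, -282, 149], [452, -373, 0], [460, -372, -1], [519, -301, 103], [510, -274, 152]]
286 [[459, -277, 165], [461, -286, 150], [453, -382, 0], [461, -381, -1], [520, -307, 103], [511, -277, 153]]
294 [[459, -280, 167], [461, -290, 151], [454, -392, -1], [462, -390, 0], [521, -313, 103], [512, -281, 153]]
302 [[460, -283, 168], [462, -293, 153], [455, -401, 0], [463, -402, -2], [522, -320, 102], [512, -284, 155]]
310 [[460, -285, 170], [462, -297, 154], [455, -412, -2], [464, -411, -1], [524, -326, 103], [512, -288, 157]]
318 [[461, -288, 171], [448, -424, -2], [457, -421, 0], [465, -420, 0], [525, -332, 102], [530, -331, 103]]
326 [[461, -292, 171], [449, -433, -1], [458, -432, 0], [466, -430, 0], [526, -338, 103], [531, -338, 103]]
334 [[462, -295, 173], [450, -444, -1], [459, -442, 0], [467, -442, -1], [528, -346, 102], [533, -345, 102]]
342 [[462, -298, 174], [451, -455, -1], [460, -453, -1], [468, -452, -1], [529, -352, 103], [534, -351, 103]]
```

View pics/w5.png

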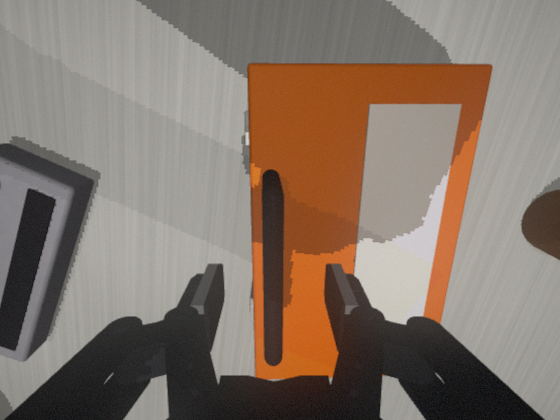

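```bash
python3 -m inch '[[[0,0,0],[8,0,0],0.4],[[0,0,0],[17,0,0],0.4],[[0,0,0],[17,0,0],0.4],[[0,0,0],[17,0,0],1],[[0,0,0],[17,0,0],1],[[0,0,0],[17,0,0],1],[[0,0,0],[17,0,0],1],[[0,0,0],[17,0,0],1]]' 30
python3 -c "
from h import *
st()"
```

```text
clock: 5.62
position: [0.4848, -0.2836, 0.0977]
ee_rot: [-0.051, 0.706, 0.051, 0.705]
ft_force: [-6.4, 0.2, 2.2]
grip_width: 0.103
t 5.62 pos [ 484.8 -283.6   97.7] jawyaw 8.2 xax [-0.001  0.    -1.   ] F [-6.4  0.2  2.2] g 0.103
```

Gripped (opening 0.103). Now I'll swing the lid along its arc.

```bash
python3 -m inch '[[[0,0,0],[-10,0,4.5],1],[[0,0,0],[-20,0,10.5],1],[[0,0,0],[-29,0,17],1],[[0,0,0],[-37.3,0,24],1],[[0,0,0],[-45,0,32],1],[[0,0,0],[-52.3,0,41],1],[[0,0,0],[-58.5,0,50],1],[[0,0,0],[-64,0,60],1],[[0,0,0],[-64,0,60],1]]' 30
python3 -c "
from h import *
st();snap('scene','s6.png')"
```

```text
clock: 6.75
position: [0.5457, -0.2748, 0.1629]
ee_rot: [-0.051, 0.705, 0.051, 0.706]
ft_force: [-0.8, 1.5, 2.5]
grip_width: 0.104
t 6.75 pos [ 545.7 -274.8  162.9] jawyaw 8.3 xax [ 0.001 -0.    -1.   ] F [-0.8  1.5  2.5] g 0.104
```

View pics/s6.png

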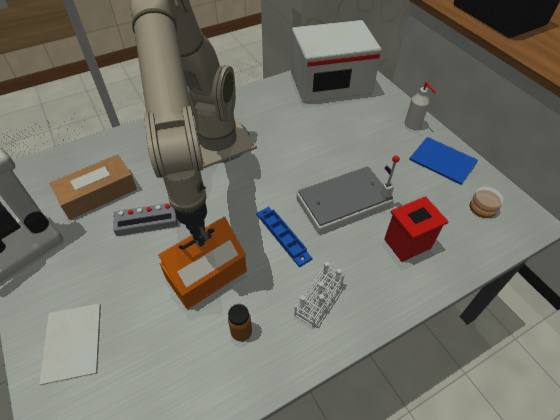

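The lid is rising with the gripper (carrier about 205,262). I'll continue to the stop.

```bash
python3 -m inch '[[[0,0,0],[-4.5,0,10],1],[[0,0,0],[-8.3,0,20.5],1],[[0,0,0],[-11,0,31],1],[[0,0,0],[-13,0,42],1],[[0,0,0],[-14,0,53],1],[[0,0,0],[-13.8,0,64.6],1],[[0,0,0],[-12.7,0,76],1],[[0,0,0],[-10.7,0,86.7],1],[[0,0,0],[-7.5,0,97.5],1],[[0,0,0],[-3.8,0,108],1]]' 30
python3 -m inch '[[[0,0,0],[3,0,7],1],[[0,0,0],[7,0,14],1],[[0,0,0],[11,0,20.5],1],[[0,0,0],[12.5,0,22.5],1],[[0,0,0],[12.5,0,22.5],1]]' 30
python3 -c "
from h import *
st();snap('scene','s7.png');o,d=snap('wrist','w7.png')"
```

```text
clock: 8.05
position: [0.6528, -0.2593, 0.1661]
ee_rot: [-0.051, 0.705, 0.051, 0.705]
ft_force: [-5.4, 2.2, 0.3]
grip_width: 0.105
clock: 8.68
position: [0.6696, -0.2571, 0.1565]
ee_rot: [-0.05, 0.709, 0.05, 0.702]
ft_force: [-43.3, 6.8, 32.5]
grip_width: 0.098
t 8.68 pos [ 669.6 -257.1  156.5] jawyaw 8.1 xax [-0.01  -0.001 -1.   ] F [-43.3   6.8  32.5] g 0.098
```

View pics/s7.png

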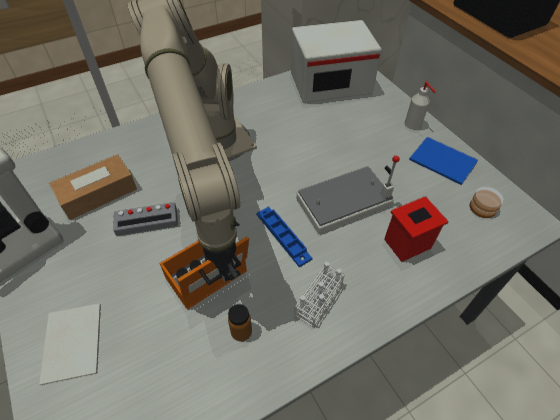

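View pics/w7.png

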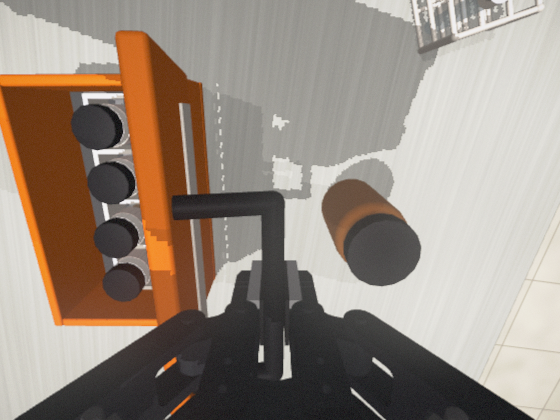

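The lid is on its stop (force rise, TCP at the expected spot). All four jars are in the carrier. I'll relax, open a little and lift clear.

```bash
python3 -m inch '[[[0,0,0],[0,0,-1],1],[[0,0,0],[0,0,-1],0.7],[[0,0,0],[0,0,-1],0.7],[[0,0,0],[0,0,-1],0.7],[[0,0,0],[0,0,-1],0.7],[[0,0,0],[-40,0,-1],0.7],[[0,0,0],[-80,0,-1],0.7],[[0,0,0],[-100,0,-1],0.7],[[0,0,0],[-100,0,-1],0.7]]' 30
python3 - <<'E'
from h import *
st()
# lid lean check from top camera
o,c=snap('top','t8.png');P=cloud(c)
E
python3 m1.py | egrep 'tray|deck'
```

```text
clock: 9.9
position: [0.6704, -0.2571, 0.2581]
ee_rot: [-0.051, 0.708, 0.05, 0.703]
ft_force: [-0.1, -0.6, -0.3]
grip_width: 0.303
t 9.9 pos [ 670.4 -257.1  258.1] jawyaw 8.1 xax [-0.007 -0.002 -1.   ] F [-0.1 -0.6 -0.3] g 0.303
tray c 526.3 -1.6 size 248 50 long-axis deg 4.89 n 1003 z 0.0126
deck c 506.1 252.5 size 283 163 long-axis deg 85.56 n 5774 z 0.0501
```

View pics/t8.png

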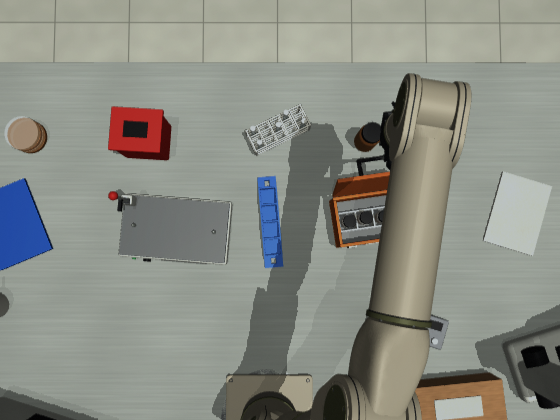

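```bash
python3 - <<'E'
from h import *
go(480,240,310,-5)
E
```

```text
turn [13.1 -0.6  0. ] shift [ -53.1  518.8 -117.7]
```

```bash
python3 -m inch '[[[0,0,0],[-53,0,-20],0.2],[[13,-0.6,0],[-53,519,-118],0.2],[[13,-0.6,0],[-53,519,-118],0.2],[[13,-0.6,0],[-53,519,-118],0.2],[[13,-0.6,0],[-53,519,-118],0.2],[[13,-0.6,0],[-53,519,-118],0.2],[[13,-0.6,0],[-53,519,-118],0.2],[[13,-0.6,0],[-53,519,-118],0.2],[[13,-0.6,0],[-53,519,-118],0.2],[[13,-0.6,0],[-53,519,-118],0.2]]' 30
python3 -m inch '[[[0,0,0],[0,0,0],0.2],[[0,0,0],[0,0,0],0.2]]' 30
python3 -c "
from h import *
st();snap('wrist','w9.png')"
```

```text
clock: 11.25
position: [0.4773, 0.2435, 0.3087]
ee_rot: [0.028, 0.707, -0.029, 0.706]
ft_force: [-0.1, -0.4, -0.2]
grip_width: 0.801
clock: 11.5
position: [0.4774, 0.2424, 0.3076]
ee_rot: [0.028, 0.708, -0.029, 0.705]
ft_force: [0.2, 0.2, -0.1]
grip_width: 0.8
t 11.5 pos [477.4 242.4 307.6] jawyaw -4.6 xax [-0.004 -0.002 -1.   ] F [ 0.2  0.2 -0.1] g 0.8
```

View pics/w9.png

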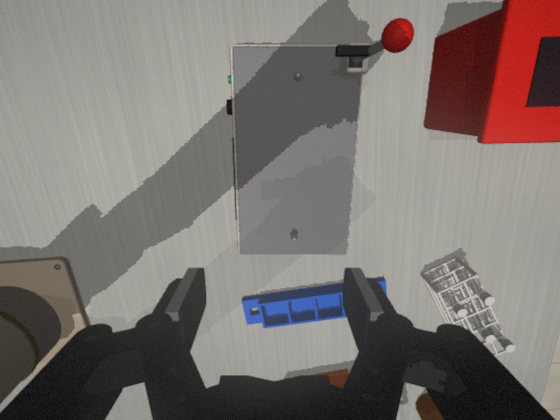

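Both pegs are visible, at about (298,76) and (294,234). I'll locate them precisely.

```bash
python3 - <<'E'
from h import *
d=np.load('pics/w9.npz');o={'position':d['pos'],'ee_rot':d['rot']};P=cloud(d,o)
T=np.eye(4);T[:3,:3]=R.from_quat(d['rot']).as_matrix();T[:3,3]=d['pos'];T=T@d['T_tool_cam'];K=d['intrinsics']
def ray(u,v,z):
    r=T[:3,:3]@np.linalg.inv(K)@[u,v,1];c=T[:3,3];return c+r*(z-c[2])/r[2]
for (u,v) in((298,76),(294,234)):
    s=P[v-12:v+13,u-12:u+13];m=(s[...,2]>.056)&(s[...,2]<.08);p=s[m];print('peg pts',m.sum(),p.mean(0).round(4),p.max(0).round(4),p.min(0).round(4))
    yy,xx=np.nonzero(m);print('px',xx.mean()+u-12,yy.mean()+v-12, ray(xx.mean()+u-12,yy.mean()+v-12,.062))
z=P[...,2];u=np.arange(560)[None]+0*z;v=np.arange(420)[:,None]+0*z
m=(u>228)&(u<362)&(v>40)&(v<260)&(z>.044)&(z<.056)
print(np.median(z[m]));print(cv2.minAreaRect((P[m][:,:2]*1000).astype(np.float32)))
px=d['pixels'];h=cv2.cvtColor(px,cv2.COLOR_RGB2HSV);k=(h[...,0]<6)&(h[...,1]>150)&(u>375)&(u<420)&(v<60);q=P[k];print('knob',q.mean(0),q.max(0),q.min(0))
a=px[...,::-1];cv2.imwrite('pics/w9m.png',np.hstack([cv2.resize(a[60:95,278:318],(400,350)),cv2.resize(a[215:250,274:314],(400,350))]))
E
```

```text
peg pts 57 [0.5144 0.357  0.0652] [0.5195 0.3617 0.0704] [0.51   0.3528 0.0598]
px 296.89473684210526 75.08771929824562 [0.51465713 0.35726197 0.062     ]
peg pts 45 [0.4972 0.1482 0.0636] [0.5017 0.1512 0.0701] [0.4928 0.144  0.0561]
px 293.0888888888889 235.7111111111111 [0.4972859  0.14750372 0.062     ]
0.049163288310830444
((506.1507568359375, 252.0997772216797), (278.87017822265625, 160.34645080566406), 85.34082794189453)
knob [0.57347866 0.36393021 0.22902709] [0.58607303 0.37428236 0.47304188] [0.48564776 0.32462708 0.2176428 ]
```

View pics/w9m.png

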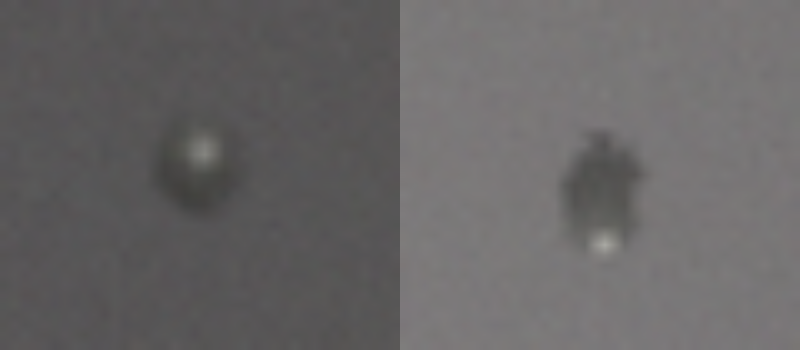

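```bash
python3 - <<'E'
from h import *
go(526,-1.5,180,-85.1)
E
```

```text
turn [80.4 -0.1  0.2] shift [ 128.1 -238.5   68.5]
```

```bash
python3 -m inch '[[[30,0,0],[0,-238,68],0.1],[[80,0,0],[60,-238,68],0.1],[[80.4,0,0],[128,-238.5,68.5],0.1],[[80.4,0,0],[128,-238.5,68.5],0.1],[[80.4,0,0],[128,-238.5,68.5],0.1],[[80.4,0,0],[128,-238.5,68.5],0.1],[[80.4,0,0],[128,-238.5,68.5],0.1],[[80.4,0,0],[128,-238.5,68.5],0.1],[[80.4,0,0],[128,-238.5,68.5],0.1],[[80.4,0,0],[128,-238.5,68.5],0.1]]' 30
python3 -c "
from h import *
st();snap('wrist','w10.png')"
```

```text
clock: 12.8
position: [0.526, -0.0024, 0.18]
ee_rot: [0.477, 0.522, -0.479, 0.521]
ft_force: [0.2, 0.7, 1.0]
grip_width: 0.902
t 12.8 pos [526.   -2.4 180. ] jawyaw -85.1 xax [-0.004 -0.002 -1.   ] F [0.2 0.7 1. ] g 0.902
```

View pics/w10.png

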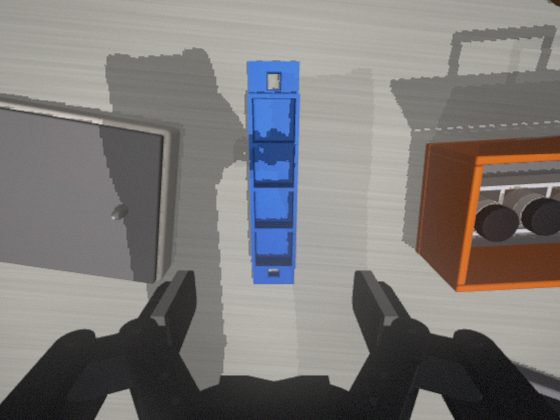

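```bash
cat > tray.py <<'E'
from h import *
import sys
d=np.load('pics/'+sys.argv[1]);o={'position':d['pos'],'ee_rot':d['rot']};P=cloud(d,o)
h=cv2.cvtColor(d['pixels'],cv2.COLOR_RGB2HSV);z=P[...,2];u=np.arange(560)[None]+0*z
m=(h[...,0]>100)&(h[...,0]<125)&(h[...,1]>120)
for lo,hi in((.008,.016),(.022,.034)):
    k=m&(z>lo)&(z<hi);print(k.sum(),cv2.minAreaRect((P[k][:,:2]*1000).astype(np.float32)))
E
python3 tray.py w10.npz
```

```text
2183 ((527.3975830078125, -2.880718231201172), (247.4970703125, 49.513423919677734), 4.938836097717285)
2264 ((527.2941284179688, -2.692901611328125), (188.5512237548828, 49.65777587890625), 4.828860759735107)
```

```bash
python3 - <<'E'
from h import *
go(527.3,-2.7,-27,-85.1)
E
python3 -m inch '[[[0,0,0],[60,1.3,0.3],0.1],[[0,0,0],[120,1.3,0.3],0.1],[[0,0,0],[170,1.3,0.3],0.1],[[0,0,0],[192,1.3,0.3],0.1],[[0,0,0],[192,1.3,0.3],0.1]]' 30
python3 - <<'E'
from h import *
st();o,d=snap('wrist','w11.png');P=cloud(d,o)
for v in range(230,350,8): print(v,[(P[v,u]*1000).round(0).astype(int).tolist() for u in (175,182,189,196,360,370)])
E
```

```text
turn [0.  0.1 0.2] shift [207.    2.    0.4]
clock: 13.48
position: [0.5253, -0.0028, -0.0135]
ee_rot: [0.476, 0.523, -0.48, 0.52]
ft_force: [0.4, 0.8, 0.8]
grip_width: 0.902
t 13.47 pos [525.3  -2.8 -13.5] jawyaw -85.0 xax [-0.007 -0.001 -1.   ] F [0.4 0.8 0.8] g 0.902
230 [[543, 50, -2], [543, 46, -1], [544, 43, -1], [544, 39, -1], [552, -47, -1], [552, -52, -1]]
238 [[539, 50, 0], [539, 46, -1], [539, 43, 0], [540, 39, 0], [547, -48, 0], [548, -53, 0]]
246 [[534, 50, 0], [534, 46, -1], [534, 43, -1], [535, 39, -1], [543, -48, 0], [543, -54, 0]]
254 [[529, 50, 0], [529, 47, -2], [530, 43, -1], [530, 39, -1], [538, -50, -1], [538, -55, -2]]
262 [[524, 50, -1], [525, 46, 0], [525, 43, 0], [526, 39, 0], [533, -50, 0], [533, -56, -1]]
270 [[519, 50, 0], [533, 40, 22], [534, 36, 24], [520, 39, -2], [541, -43, 23], [541, -47, 23]]
278 [[533, 41, 30], [534, 38, 30], [610, 4, 152], [515, 39, -2], [541, -41, 30], [541, -45, 30]]
286 [[534, 39, 36], [534, 36, 36], [528, 35, 28], [509, 39, -2], [537, -41, 31], [541, -43, 37]]
294 [[534, 37, 43], [532, 35, 39], [525, 35, 29], [504, 39, -2], [535, -41, 34], [541, -42, 42]]
302 [[534, 36, 47], [529, 35, 40], [522, 35, 31], [500, 39, 0], [531, -42, 34], [539, -41, 45]]
310 [[532, 35, 50], [526, 35, 42], [518, 35, 31], [494, 39, 0], [527, -42, 35], [536, -41, 47]]
318 [[528, 35, 50], [523, 35, 43], [516, 34, 34], [488, 39, -1], [524, -42, 36], [533, -42, 48]]
326 [[525, 35, 51], [519, 35, 43], [481, 43, -2], [483, 39, 0], [521, -42, 37], [530, -42, 49]]
334 [[522, 35, 52], [515, 34, 43], [476, 43, -1], [476, 39, -1], [485, -59, -1], [527, -42, 50]]
342 [[520, 34, 53], [513, 34, 46], [470, 43, -1], [471, 39, -1], [480, -60, 0], [523, -43, 50]]
```

View pics/w11.png

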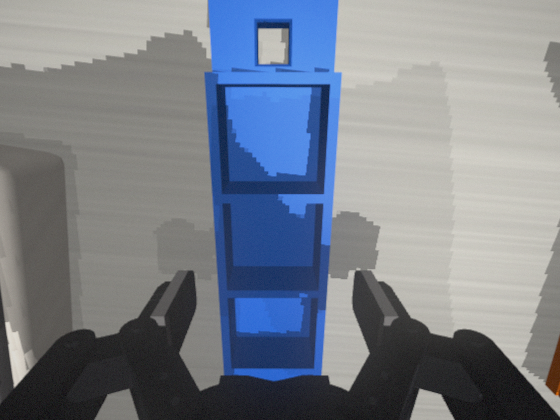

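```bash
python3 -m inch '[[[0,0,0],[8,2,0],0.1],[[0,0,0],[15,2,0],0.1],[[0,0,0],[15,2,0],0.1],[[0,0,0],[15,2,0],0.6],[[0,0,0],[15,2,0],0.6],[[0,0,0],[15,2,0],0.6],[[0,0,0],[15,2,0],0.6],[[0,0,0],[15,2,0],0.6]]' 60
python3 -c "
from h import *
st()"
```

```text
clock: 14.52
position: [0.5288, -0.0024, -0.0264]
ee_rot: [0.477, 0.522, -0.479, 0.521]
ft_force: [-1.8, 1.0, 6.0]
grip_width: 0.575
t 14.53 pos [528.8  -2.4 -26.4] jawyaw -85.0 xax [-0.004 -0.001 -1.   ] F [-1.8  1.   6. ] g 0.575
```

```bash
python3 - <<'E'
from h import *
go(505.7,251.8,134,-4.75)
E
python3 -m inch '[[[0,0,0],[-20,0,0],0.6],[[0,0,0],[-60,0,0],0.6],[[0,0,0],[-110,0,0],0.6],[[0,0,0],[-160,0,0],0.6],[[0,0,0],[-160,0,0],0.6]]' 60
python3 -c "
from h import *
st();snap('wrist','w12.png')
go(505.7,251.8,134,-4.75)"
```

```text
turn [-80.3  -0.1   0.2] shift [-160.6   -1.6 -255.1]
clock: 15.15
position: [0.5317, -0.002, 0.1374]
ee_rot: [0.478, 0.52, -0.478, 0.523]
ft_force: [-0.4, -0.1, -4.5]
grip_width: 0.573
t 15.15 pos [531.7  -2.  137.4] jawyaw -85.0 xax [ 0.003 -0.002 -1.   ] F [-0.4 -0.1 -4.5] g 0.573
turn [-80.3   0.    0.1] shift [   0.3   -2.3 -255.2]
```

View pics/w12.png

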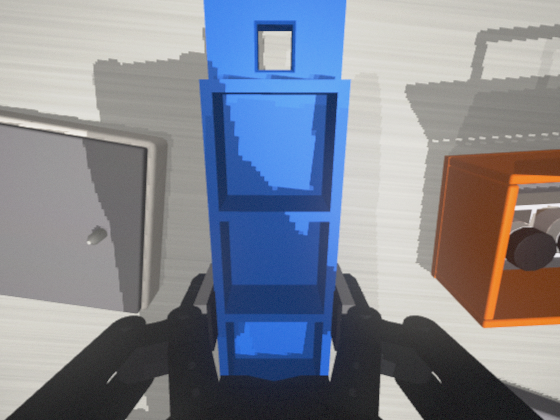

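The tray is held, with its near hole at about (275,46). I'll measure its pose in the tool frame.

```bash
cat > held.py <<'E'
from h import *
import sys
d=np.load('pics/'+sys.argv[1]);T=d['T_tool_cam'];K=d['intrinsics'];z=d['range_z'];v,u=np.mgrid[:420,:560]
p=np.stack([(u-K[0,2])/K[0,0]*z,(v-K[1,2])/K[1,1]*z,z],-1)@T[:3,:3].T+T[:3,3];p*=1000
h=cv2.cvtColor(d['pixels'],cv2.COLOR_RGB2HSV);b=(h[...,0]>100)&(h[...,0]<125)&(h[...,1]>120)
b=cv2.connectedComponentsWithStats(b.astype(np.uint8))[1]==np.bincount(cv2.connectedComponents(b.astype(np.uint8))[1][b]).argmax()
ear=b&(v<70)
x=p[ear];
A=np.c_[x[:,1:],np.ones(len(x))];c,*_=np.linalg.lstsq(A,x[:,0],rcond=None);r=x[:,0]-A@c
g=abs(r)<1.5;c,*_=np.linalg.lstsq(A[g],x[g,0],rcond=None);print('ear plane x=a*y+b*z+c',c.round(4),g.sum())
# rays on plane
def cast(uu,vv):
    r=T[:3,:3]@np.linalg.inv(K)@[uu,vv,1];o=T[:3,3]*1000;t=(c[0]*o[1]+c[1]*o[2]+c[2]-o[0])/(r[0]-c[0]*r[1]-c[1]*r[2]);return o+r*t
hole=(~b)&(v>10)&(v<78)&(u>245)&(u<305)
hole=cv2.morphologyEx(hole.astype(np.uint8),cv2.MORPH_OPEN,np.ones((3,3)))
n,l,s,_=cv2.connectedComponentsWithStats(hole);k=1+np.argmax(s[1:,4]);print('hole box',s[k])
L,Tp,W,H,_a=s[k]
q=np.array([cast(a,e) for a,e in((L-.5,Tp-.5),(L+W-.5,Tp-.5),(L+W-.5,Tp+H-.5),(L-.5,Tp+H-.5))]);print(q.round(1),q.mean(0).round(1))
# ear edges (z) per row
for vv in (10,40,60):
    uu=np.nonzero(b[vv])[0];print(vv,cast(uu.min()-.5,vv).round(1),cast(uu.max()+.5,vv).round(1))
E
python3 held.py w12.npz
```

```text
ear plane x=a*y+b*z+c [ 1.16400e-01 -2.00000e-04 -5.08464e+01] 3462
hole box [ 258   31   34   40 1345]
[[-38.1 109.7  -5. ]
 [-38.1 109.7   7.3]
 [-39.6  96.4   7.4]
 [-39.6  96.4  -5.1]] [-38.9 103.    1.2]
10 [-37.3 116.3 -23.7] [-37.3 116.3  26. ]
40 [-38.4 106.6 -23.8] [-38.4 106.6  25.8]
60 [-39.2  99.9 -23.8] [-39.2 100.   25.7]
```

```bash
cat > rim.py <<'E'
from h import *
import sys
d=np.load('pics/'+sys.argv[1]);T=d['T_tool_cam'];K=d['intrinsics'];z=d['range_z'];v,u=np.mgrid[:420,:560]
p=np.stack([(u-K[0,2])/K[0,0]*z,(v-K[1,2])/K[1,1]*z,z],-1)@T[:3,:3].T+T[:3,3];p*=1000
for col in (208,212,216,334,338,342): print(col,[p[r,col].round(0).tolist() for r in (5,20,40,60,72,90,110,140,170,200,230,260)])
E
python3 rim.py w12.npz
```

```text
208 [[-38.0, 118.0, -22.0], [-39.0, 113.0, -22.0], [-37.0, 107.0, -23.0], [-37.0, 100.0, -24.0], [-38.0, 96.0, -24.0], [-54.0, 89.0, -21.0], [-53.0, 83.0, -22.0], [-53.0, 73.0, -22.0], [-54.0, 62.0, -23.0], [-53.0, 51.0, -24.0], [137.0, -38.0, -68.0], [138.0, -73.0, -70.0]]
212 [[-38.0, 118.0, -21.0], [-39.0, 113.0, -21.0], [-37.0, 107.0, -22.0], [-38.0, 100.0, -22.0], [-38.0, 96.0, -22.0], [-54.0, 89.0, -20.0], [-52.0, 83.0, -20.0], [-54.0, 73.0, -21.0], [-54.0, 62.0, -21.0], [-54.0, 51.0, -22.0], [-55.0, 39.0, -23.0], [-54.0, 26.0, -24.0]]
216 [[-39.0, 117.0, -19.0], [-40.0, 113.0, -19.0], [-39.0, 107.0, -20.0], [-38.0, 100.0, -21.0], [-38.0, 96.0, -21.0], [-54.0, 89.0, -18.0], [-47.0, 83.0, -20.0], [-50.0, 72.0, -20.0], [-52.0, 62.0, -20.0], [-54.0, 51.0, -21.0], [-54.0, 39.0, -21.0], [-54.0, 26.0, -22.0]]
334 [[-37.0, 118.0, 22.0], [-39.0, 113.0, 22.0], [-38.0, 107.0, 23.0], [-166.0, 84.0, 1.0], [-38.0, 96.0, 23.0], [-54.0, 89.0, 21.0], [-51.0, 83.0, 22.0], [-55.0, 73.0, 22.0], [-56.0, 62.0, 22.0], [-54.0, 51.0, 23.0], [-52.0, 38.0, 24.0], [-54.0, 26.0, 25.0]]
338 [[-37.0, 118.0, 24.0], [-39.0, 113.0, 24.0], [-37.0, 107.0, 24.0], [-38.0, 100.0, 25.0], [-38.0, 96.0, 25.0], [-55.0, 89.0, 22.0], [-54.0, 83.0, 23.0], [-53.0, 73.0, 23.0], [-54.0, 62.0, 24.0], [-54.0, 51.0, 25.0], [-53.0, 39.0, 26.0], [138.0, -73.0, 70.0]]
342 [[-38.0, 118.0, 25.0], [-38.0, 113.0, 25.0], [-38.0, 107.0, 26.0], [139.0, 123.0, 61.0], [139.0, 113.0, 62.0], [-54.0, 89.0, 24.0], [-53.0, 83.0, 24.0], [-54.0, 73.0, 25.0], [-53.0, 62.0, 26.0], [138.0, -6.0, 70.0], [138.0, -39.0, 72.0], [138.0, -73.0, 75.0]]
```

```bash
python3 - <<'E'
from h import *
go(505.4,254.4,130,-4.7)
E
python3 -m inch '[[[-30,0,0],[0,-3,-30],0.6],[[-80,0,0],[0,-3,-80],0.6],[[-80,0,0],[0,-3,-100],0.6],[[-80,0,0],[0,-3,-120],0.6],[[-80,0,0],[0,-3,-140],0.6],[[-80.3,0,0],[3,-3,-200],0.6],[[-80.3,0,0],[7,-2.6,-257.8],0.6],[[-80.3,0,0],[7,-2.6,-257.8],0.6],[[-80.3,0,0],[7,-2.6,-257.8],0.6],[[-80.3,0,0],[7,-2.6,-257.8],0.6]]' 60
python3 - <<'E'
from h import *
st();go(505.4,254.4,60,-4.7)
E
```

```text
turn [-80.3   0.    0.1] shift [   4.3   -2.4 -257.8]
clock: 16.45
position: [0.5034, 0.2521, 0.1243]
ee_rot: [0.027, 0.709, -0.031, 0.704]
ft_force: [-1.9, -5.2, -5.3]
grip_width: 0.579
t 16.45 pos [503.4 252.1 124.3] jawyaw -4.8 xax [-0.006 -0.006 -1.   ] F [-1.9 -5.2 -5.3] g 0.579
turn [-0.1 -0.3  0.3] shift [64.3  2.8  2.1]
```

```bash
python3 -m inch '[[[0,-0.3,0.3],[30,2.8,2.1],0.6],[[0,-0.3,0.3],[64,2.8,2.1],0.6],[[0,-0.3,0.3],[64,2.8,2.1],0.6],[[0,-0.3,0.3],[64,2.8,2.1],0.6],[[0,-0.3,0.3],[64,2.8,2.1],0.6]]' 60
python3 - <<'E'
from h import *
st();snap('wrist','w13.png');go(505.4,254.4,60,-4.7)
a=cv2.imread('pics/w13.png');cv2.imwrite('pics/w13m.png',cv2.resize(a[0:120,200:350],None,fx=5,fy=5))
E
```

```text
clock: 17.08
position: [0.5061, 0.255, 0.0617]
ee_rot: [0.029, 0.706, -0.029, 0.707]
ft_force: [-0.8, 0.2, -3.5]
grip_width: 0.575
t 17.07 pos [506.1 255.   61.7] jawyaw -4.7 xax [ 0.001  0.    -1.   ] F [-0.8  0.2 -3.5] g 0.575
turn [-0.   0.1 -0. ] shift [ 1.6 -0.5 -0.6]
```

View pics/w13.png

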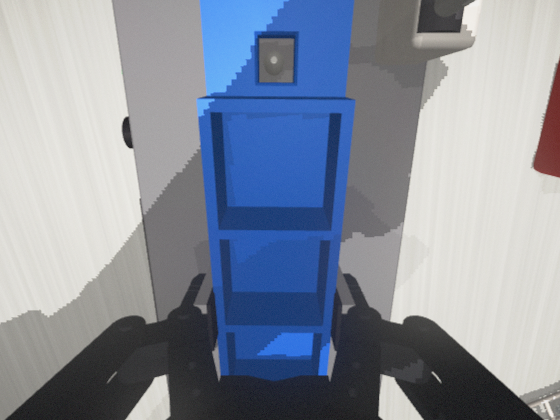

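View pics/w13m.png

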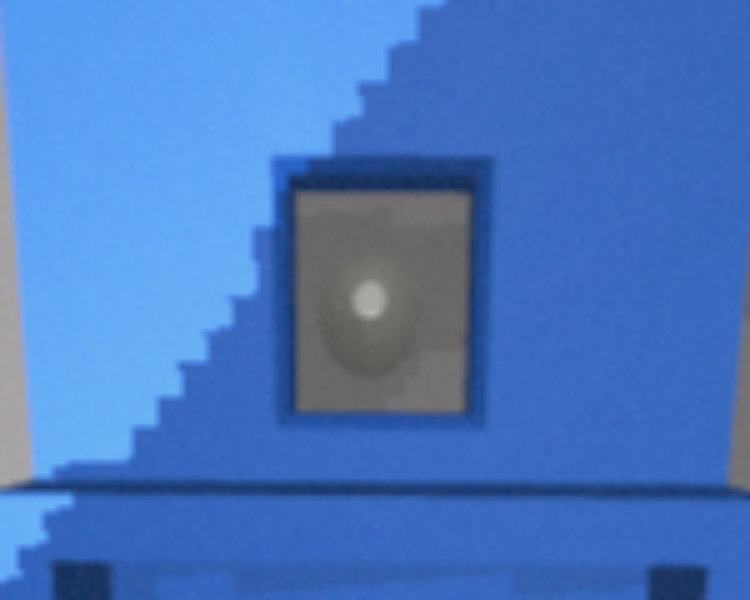

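```bash
cat > pegt.py <<'E'
from h import *
import sys
f,xt,pu,pv,hu,hv=sys.argv[1],*map(float,sys.argv[2:])
d=np.load('pics/'+f);T=d['T_tool_cam'];K=d['intrinsics']
def c(u,v,x):
    r=T[:3,:3]@np.linalg.inv(K)@[u,v,1];o=T[:3,3]*1000;return o+r*(x-o[0])/r[0]
p=c(pu,pv,xt);h=c(hu,hv,-38.2);print('peg',p.round(1),'hole',h.round(1),'move',(p-h).round(1))
E
python3 pegt.py w13.npz -8.3 274 60 277 58.5
```

```text
peg [ -8.3 102.3   1. ] hole [-38.2  99.    2.1] move [29.9  3.3 -1.1]
```

```bash
python3 rim.py w13.npz; python3 pegt.py w12.npz -8.3 274 60 275.5 46
```

```text
208 [[-48.0, 113.0, -20.0], [-48.0, 109.0, -21.0], [-46.0, 104.0, -21.0], [-46.0, 97.0, -22.0], [-46.0, 94.0, -22.0], [-46.0, 88.0, -23.0], [-61.0, 81.0, -20.0], [-61.0, 72.0, -21.0], [-59.0, 61.0, -22.0], [-58.0, 51.0, -23.0], [-56.0, 38.0, -24.0], [13.0, -10.0, -41.0]]
212 [[-47.0, 114.0, -19.0], [-47.0, 109.0, -20.0], [-47.0, 103.0, -20.0], [-47.0, 97.0, -20.0], [-45.0, 94.0, -21.0], [-45.0, 88.0, -21.0], [-61.0, 81.0, -19.0], [-60.0, 72.0, -19.0], [-59.0, 62.0, -20.0], [-57.0, 50.0, -21.0], [-59.0, 39.0, -22.0], [-56.0, 25.0, -23.0]]
216 [[-47.0, 114.0, -18.0], [-46.0, 110.0, -18.0], [-46.0, 104.0, -19.0], [-46.0, 97.0, -19.0], [-46.0, 94.0, -19.0], [-46.0, 88.0, -20.0], [-60.0, 81.0, -18.0], [-50.0, 71.0, -20.0], [-55.0, 61.0, -20.0], [-57.0, 50.0, -20.0], [-56.0, 38.0, -21.0], [-56.0, 25.0, -22.0]]
334 [[-47.0, 114.0, 21.0], [-48.0, 109.0, 21.0], [-47.0, 104.0, 21.0], [-47.0, 97.0, 22.0], [-46.0, 94.0, 22.0], [-45.0, 88.0, 23.0], [-61.0, 81.0, 20.0], [-53.0, 71.0, 22.0], [-58.0, 61.0, 22.0], [-58.0, 50.0, 23.0], [-59.0, 39.0, 23.0], [-55.0, 25.0, 25.0]]
338 [[-47.0, 114.0, 22.0], [-47.0, 109.0, 22.0], [-46.0, 104.0, 23.0], [-47.0, 97.0, 23.0], [-46.0, 94.0, 23.0], [-45.0, 88.0, 24.0], [-60.0, 81.0, 21.0], [-61.0, 72.0, 22.0], [-60.0, 62.0, 23.0], [-59.0, 51.0, 24.0], [-57.0, 39.0, 25.0], [13.0, -10.0, 42.0]]
342 [[-47.0, 114.0, 23.0], [-47.0, 109.0, 24.0], [-45.0, 104.0, 24.0], [-47.0, 97.0, 24.0], [-45.0, 94.0, 25.0], [-45.0, 88.0, 25.0], [-61.0, 81.0, 23.0], [-59.0, 72.0, 24.0], [-60.0, 62.0, 24.0], [-58.0, 51.0, 25.0], [13.0, 10.0, 43.0], [12.0, -10.0, 44.0]]
peg [ -8.3 103.9   1. ] hole [-38.2 104.7   1.5] move [29.9 -0.8 -0.5]
```

The tray has pitched about 5° (its +y end is high) and slid about 6 mm along the pads. I'll level it and measure again.

```bash
python3 -m inch '[[[0,0,-2.5],[0,0,0],0.6],[[0,0,-4.8],[0,0,0],0.6],[[0,0,-4.8],[0,0,0],0.6],[[0,0,-4.8],[0,0,0],0.6]]' 100
python3 - <<'E'
from h import *
st();o,c=snap('wrist','w14.png');P=cloud(c,o)
for col in (212,338): print([ (P[r,col]*1000).round(0).tolist() for r in (5,20,40,60,72,90,110,140,170,200,230)])
a=cv2.imread('pics/w14.png');cv2.imwrite('pics/w14m.png',cv2.resize(a[0:120,200:350],None,fx=5,fy=5))
E
```

```text
clock: 17.62
position: [0.5063, 0.2548, 0.0618]
ee_rot: [0.0, 0.706, -0.059, 0.705]
ft_force: [-0.0, -0.9, -3.5]
grip_width: 0.567
t 17.62 pos [506.3 254.8  61.8] jawyaw -4.8 xax [-0.005 -0.083 -0.997] F [-0.  -0.9 -3.5] g 0.567
[[497.0, 373.0, 100.0], [496.0, 369.0, 100.0], [495.0, 363.0, 100.0], [494.0, 357.0, 99.0], [493.0, 353.0, 98.0], [493.0, 348.0, 101.0], [495.0, 342.0, 115.0], [493.0, 332.0, 114.0], [491.0, 323.0, 115.0], [490.0, 312.0, 116.0], [488.0, 300.0, 116.0]]
[[538.0, 370.0, 101.0], [538.0, 366.0, 99.0], [538.0, 360.0, 100.0], [538.0, 354.0, 100.0], [538.0, 350.0, 100.0], [538.0, 344.0, 100.0], [535.0, 339.0, 114.0], [535.0, 329.0, 115.0], [535.0, 319.0, 115.0], [535.0, 308.0, 116.0], [534.0, 296.0, 117.0]]
```

View pics/w14m.png

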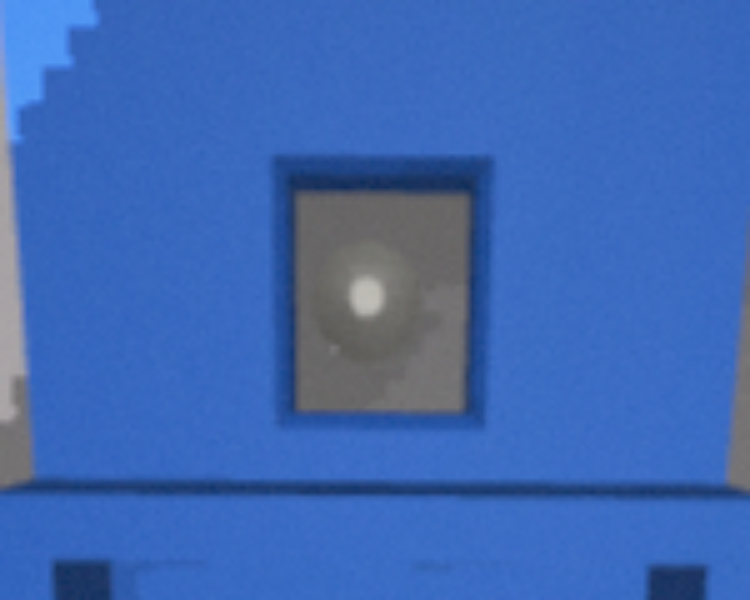

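```bash
cat > pw.py <<'E'
from h import *
import sys
f,pu,pv,zp,hu,hv,zh=sys.argv[1],*map(float,sys.argv[2:])
d=np.load('pics/'+f);Rm=R.from_quat(d['rot']).as_matrix();T=np.eye(4);T[:3,:3]=Rm;T[:3,3]=d['pos'];T=T@d['T_tool_cam'];K=d['intrinsics']
def ray(u,v,z):
    r=T[:3,:3]@np.linalg.inv(K)@[u,v,1];c=T[:3,3];return (c+r*(z-c[2])/r[2])*1000
p=ray(pu,pv,zp);h=ray(hu,hv,zh);print('peg',p.round(1),'hole',h.round(1),'move',(p-h).round(1),'in mixer frame x,y',(R.from_euler('z',4.75,degrees=True).apply(p-h)).round(1))
E
python3 pw.py w14.npz 273.4 59.2 .07 277 58.5 .0995
```

```text
peg [515.6 357.   70. ] hole [516.7 355.8  99.5] move [ -1.1   1.2 -29.5] in mixer frame x,y [ -1.2   1.1 -29.5]
```

```bash
python3 - <<'E'
from h import *
o=readout.get_obs();r=R.from_quat(o['ee_rot'])
y=np.radians(-4.75);X=np.array([np.cos(y),np.sin(y),0]);Y=np.array([-np.sin(y),np.cos(y),0])
for dz in (-14,-20,-32): print(dz,r.inv().apply(X*-.8+Y*1.1+np.array([0,0,dz])).round(1))
print(r.inv().apply([0,0,.4]))
E
```

```text
-14 [13.9  2.3 -0.8]
-20 [19.8  2.8 -0.8]
-32 [31.8  3.7 -0.9]
[-0.39862089 -0.03317936  0.00071735]
```

```bash
python3 -m inch '[[[-0.4,0,0.5],[5,1.5,-0.8],0.6],[[-0.4,0,0.5],[9,1.9,-0.8],0.6],[[-0.4,0,0.5],[14,2.3,-0.8],0.6],[[-0.4,0,0.5],[14,2.3,-0.8],0.6]]' 100
python3 - <<'E'
from h import *
st();o,c=snap('wrist','w15.png')
a=cv2.imread('pics/w15.png');cv2.imwrite('pics/w15m.png',cv2.resize(a[0:120,200:350],None,fx=5,fy=5))
E
```

```text
clock: 18.18
position: [0.5053, 0.2555, 0.047]
ee_rot: [0.001, 0.707, -0.053, 0.705]
ft_force: [0.9, -0.4, -2.7]
grip_width: 0.573
t 18.18 pos [505.3 255.5  47. ] jawyaw -4.4 xax [-0.005 -0.075 -0.997] F [ 0.9 -0.4 -2.7] g 0.573
```

View pics/w15m.png

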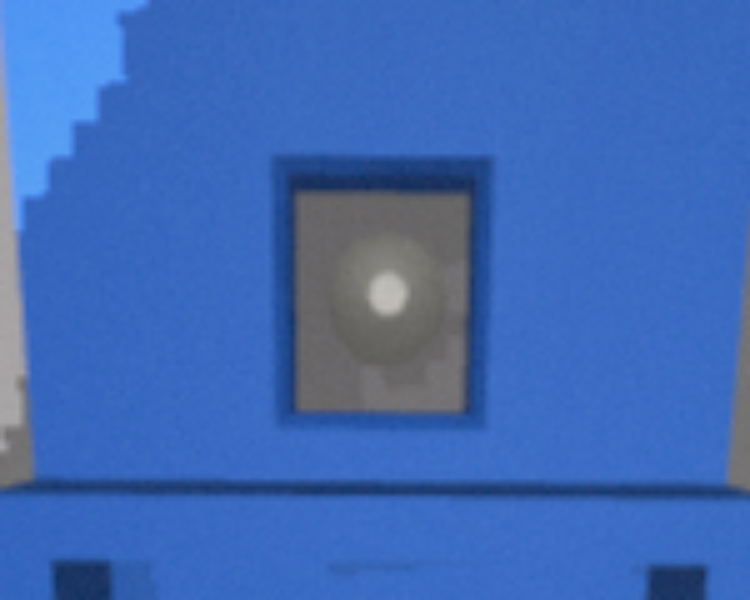

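The peg is centred in the hole. I'll lower further.

```bash
python3 - <<'E'
from h import *
o=readout.get_obs();r=R.from_quat(o['ee_rot']);print(r.inv().apply([0,0,-19]).round(1),r.inv().apply([0,0.3,-24]).round(1))
E
python3 -m inch '[[[0,0,0],[5,0.4,0],0.6],[[0,0,0],[10,0.8,0],0.6],[[0,0,0],[15,1.1,0],0.6],[[0,0,0],[19,1.4,0],0.6],[[0,0,0],[19,1.4,0],0.6]]' 100
python3 - <<'E'
from h import *
st();o,c=snap('wrist','w16.png');P=cloud(c,o)
for col in (212,338): print([ (P[r,col]*1000).round(0).tolist() for r in (5,20,40,60,72,90,110,140,170,200,230)])
E
```

```text
[18.9  1.4 -0. ] [23.9  2.1 -0. ]
clock: 18.85
position: [0.5053, 0.2556, 0.0279]
ee_rot: [0.001, 0.707, -0.053, 0.705]
ft_force: [0.6, -0.1, -2.2]
grip_width: 0.57
t 18.85 pos [505.3 255.6  27.9] jawyaw -4.4 xax [-0.006 -0.075 -0.997] F [ 0.6 -0.1 -2.2] g 0.57
[[495.0, 374.0, 66.0], [494.0, 369.0, 67.0], [493.0, 364.0, 65.0], [493.0, 357.0, 67.0], [492.0, 354.0, 66.0], [491.0, 348.0, 66.0], [493.0, 342.0, 83.0], [491.0, 333.0, 81.0], [490.0, 323.0, 83.0], [488.0, 312.0, 82.0], [486.0, 300.0, 82.0]]
[[536.0, 371.0, 66.0], [536.0, 366.0, 67.0], [536.0, 360.0, 67.0], [536.0, 354.0, 67.0], [536.0, 350.0, 66.0], [536.0, 344.0, 65.0], [533.0, 339.0, 83.0], [533.0, 330.0, 81.0], [533.0, 319.0, 82.0], [533.0, 308.0, 82.0], [533.0, 296.0, 82.0]]
```

View pics/w16.png

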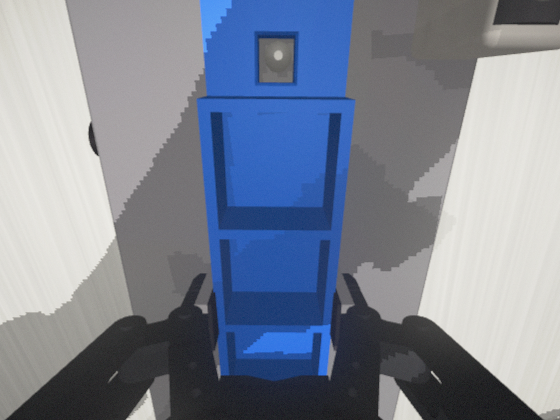

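```bash
python3 -m inch '[[[0,0,0],[2,0.2,0],0.6],[[0,0,0],[4,0.3,0],0.6],[[0,0,0],[5.5,0.4,0],0.6],[[0,0,0],[5.5,0.4,0],0.6]]' 100
python3 -c "
from h import *
st()"
python3 -m inch '[[[0,0,0],[0,0,0],0.25],[[0,0,0],[0,0,0],0.2],[[0,0,0],[0,0,0],0.2],[[0,0,0],[0,0,0],0.2]]' 30
python3 - <<'E'
from h import *
st();o,c=snap('wrist','w17.png');P=cloud(c,o)
for col in (212,338): print([ (P[r,col]*1000).round(0).tolist() for r in (5,20,40,60,72,90,110,140,170,200,230)])
E
```

```text
clock: 19.4
position: [0.5056, 0.2558, 0.0242]
ee_rot: [0.0, 0.707, -0.054, 0.706]
ft_force: [-4.9, -2.9, 13.7]
grip_width: 0.566
t 19.4 pos [505.6 255.8  24.2] jawyaw -4.4 xax [-0.004 -0.075 -0.997] F [-4.9 -2.9 13.7] g 0.566
clock: 19.9
position: [0.5056, 0.2557, 0.0241]
ee_rot: [0.0, 0.707, -0.054, 0.705]
ft_force: [-0.8, -0.2, -0.7]
grip_width: 0.8
t 19.9 pos [505.6 255.7  24.1] jawyaw -4.4 xax [-0.005 -0.075 -0.997] F [-0.8 -0.2 -0.7] g 0.8
[[495.0, 374.0, 61.0], [494.0, 370.0, 61.0], [494.0, 364.0, 61.0], [492.0, 358.0, 60.0], [492.0, 354.0, 61.0], [491.0, 348.0, 62.0], [493.0, 342.0, 76.0], [492.0, 333.0, 77.0], [490.0, 323.0, 77.0], [488.0, 311.0, 77.0], [486.0, 300.0, 77.0]]
[[537.0, 371.0, 61.0], [537.0, 367.0, 61.0], [537.0, 361.0, 61.0], [537.0, 354.0, 61.0], [537.0, 351.0, 60.0], [537.0, 345.0, 61.0], [534.0, 339.0, 77.0], [534.0, 330.0, 78.0], [534.0, 319.0, 78.0], [534.0, 308.0, 78.0], [534.0, 296.0, 77.0]]
```

View pics/w17.png

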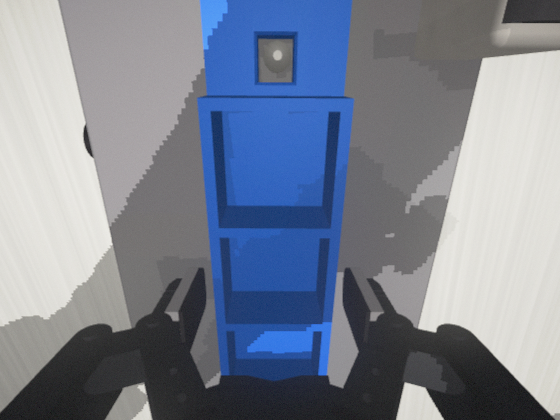

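It looks seated (ear 61 mm, rim 77 mm). I'll lift straight up and check both ends.

```bash
python3 - <<'E'
from h import *
go(505,250,250,-4.7)
E
python3 -m inch '[[[0,0,0],[-40,-3,0],0.1],[[0,0,0],[-80,-6,0],0.1],[[0,0,4.3],[-140,-11,0],0.1],[[0,0,4.3],[-200,-15,0],0.1],[[0,0,4.3],[-225,-20,0],0.1],[[0,0,4.3],[-225,-20,0],0.1],[[0,0,4.3],[-225,-20,0],0.1]]' 30
python3 - <<'E'
from h import *
st();o,c=snap('wrist','w18.png');a=cv2.imread('pics/w18.png');cv2.imwrite('pics/w18m.png',cv2.resize(a[0:330,150:420],None,fx=1.8,fy=1.8))
P=cloud(c,o);h=cv2.cvtColor(c['pixels'],cv2.COLOR_RGB2HSV);z=P[...,2]
m=(h[...,0]>100)&(h[...,0]<125)&(h[...,1]>120)
for lo,hi in((.056,.067),(.072,.084)):
    k=m&(z>lo)&(z<hi);print(k.sum(),cv2.minAreaRect((P[k][:,:2]*1000).astype(np.float32)),np.median(z[k]))
E
```

```text
turn [0.3 0.1 4.3] shift [-2.248e+02 -2.280e+01  1.000e-01]
clock: 20.82
position: [0.5047, 0.2525, 0.2488]
ee_rot: [0.027, 0.707, -0.027, 0.707]
ft_force: [0.2, 0.2, 0.0]
grip_width: 0.898
t 20.82 pos [504.7 252.5 248.8] jawyaw -4.4 xax [-0.    -0.001 -1.   ] F [0.2 0.2 0. ] g 0.898
2233 ((505.8167724609375, 251.14866638183594), (247.33731079101562, 49.56538772583008), 85.29999542236328) 0.061116941224294785
1992 ((505.95196533203125, 251.04165649414062), (186.9793243408203, 49.43522262573242), 85.32395935058594) 0.07712459872396765
```

View pics/w18m.png

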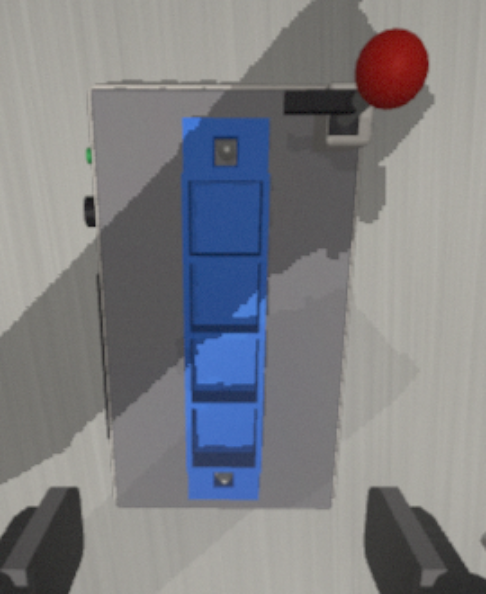

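Both pegs are up through the holes and the tray is flat. Next I'll look into the carrier.

```bash
python3 - <<'E'
from h import *
go(530,-310,240,8.2)
E

```

```text
turn [-12.6  -0.    0.1] shift [   9.1 -558.9   68.3]
```

```bash
python3 -m inch '[[[0,0,0],[-10,-60,0],0.3],[[-6,0,0],[-10,-120,10],0.3],[[-12.6,0,0],[-10,-180,30],0.3],[[-12.6,0,0],[-10,-559,68],0.3],[[-12.6,0,0],[-10,-559,68],0.3],[[-12.6,0,0],[0,-559,68],0.3],[[-12.6,0,0],[0,-559,68],0.3],[[-12.6,0,0],[0,-559,68],0.3],[[-12.6,0,0],[9,-559,68],0.3],[[-12.6,0,0],[9,-559,68],0.3]]' 30
python3 -m inch '[[[0,0,0],[0,0,0],0.3],[[0,0,0],[0,0,0],0.3]]'
python3 - <<'E'
from h import *
st();o,c=snap('wrist','w19.png');P=cloud(c,o);np.save('pics/P19.npy',P)
z=P[...,2];v,u=np.mgrid[:420,:560]
m=(z>.077)&(z<.09)&(c['pixels'].max(-1)<70)
n,l,s,ce=cv2.connectedComponentsWithStats(m.astype(np.uint8))
for k in range(1,n):
    if s[k,4]>200: q=P[l==k];r=(q.min(0)+q.max(0))/2;cc,rad=cv2.minEnclosingCircle((q[:,:2]*1000).astype(np.float32));print(ce[k].round(),s[k,4],np.round(cc,1),round(rad,1),np.median(q[:,2]).round(4),(q.mean(0)*1000).round(1))
E
```

```text
clock: 22.12
position: [0.5271, -0.3152, 0.2367]
ee_rot: [-0.048, 0.707, 0.048, 0.704]
ft_force: [0.4, 0.2, -0.1]
grip_width: 0.7
clock: 22.38
position: [0.5272, -0.3138, 0.2361]
ee_rot: [-0.048, 0.708, 0.049, 0.703]
ft_force: [-0.1, 0.4, 0.2]
grip_width: 0.7
t 22.38 pos [ 527.2 -313.8  236.1] jawyaw 7.9 xax [-0.006  0.001 -1.   ] F [-0.1  0.4  0.2] g 0.7
[287.  83.] 1006 [ 525.3 -209.8] 16.6 0.0812 [ 525.3 -209.6   81.1]
[291. 132.] 760 [ 535.  -252.6] 16.6 0.0812 [ 536.2 -253.5   81.2]
```

View pics/w19.png

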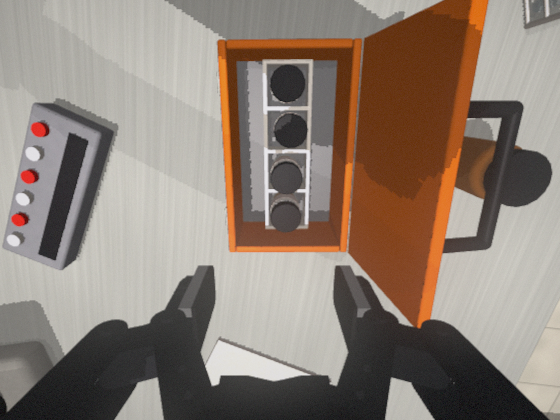

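Four jars stand in the cells, with caps at about (288,83), (290,130), (287,177) and (286,215). I'll refine all the centres.

```bash
python3 - <<'E'
from h import *
d=np.load('pics/w19.npz');P=np.load('pics/P19.npy');z=P[...,2];v,u=np.mgrid[:420,:560]
m=(z>.076)&(z<.088)&(u>262)&(u<312)&(v>60)&(v<235)
n,l,s,ce=cv2.connectedComponentsWithStats(m.astype(np.uint8))
C=np.array([536,-277.]);a=np.radians(8.2)
for k in range(1,n):
    if s[k,4]>200:
        q=P[l==k]*1000;cc,rad=cv2.minEnclosingCircle(q[:,:2].astype(np.float32));dd=np.array(cc)-C
        print(s[k],np.round(cc,1),round(rad,1),np.median(q[:,2]).round(1),'carrier xy',(dd@[np.cos(a),np.sin(a)]).round(1),(dd@[-np.sin(a),np.cos(a)]).round(1))
# carrier rim
k=(z>.085)&(z<.098)&(u>215)&(u<362)&(v>35)&(v<255);print(cv2.minAreaRect((P[k][:,:2]*1000).astype(np.float32)))
E
```

```text
[ 270   64   35   38 1041] [ 524.8 -209.7] 16.9 81.1 carrier xy -1.5 68.2
[274 113  34  35 904] [ 534.9 -252.4] 16.9 81.2 carrier xy 2.4 24.5
[270 162  32  32 797] [ 537.6 -301.2] 17.0 81.2 carrier xy -1.8 -24.2
[270 202  31  30 721] [ 543.4 -344.5] 16.9 81.1 carrier xy -2.3 -67.8
((536.8463745117188, -276.96240234375), (132.18954467773438, 209.8990020751953), 8.320718765258789)
```

```bash
python3 - <<'E'
from h import *
for f in ('w19','w17','w4'):
    d=np.load(f'pics/{f}.npz');T=d['T_tool_cam'];K=d['intrinsics'];z=d['range_z'];v,u=np.mgrid[:420,:560]
    p=np.stack([(u-K[0,2])/K[0,0]*z,(v-K[1,2])/K[1,1]*z,z],-1)@T[:3,:3].T+T[:3,3];p*=1000
    print(f)
    for r in (320,340,360,375,385,400,415): print(r,[p[r,c].round(0).tolist() for c in (150,180,205,225,250,275)])
E
```

```text
w19
320 [[-74.0, 11.0, -43.0], [-74.0, 11.0, -32.0], [-51.0, -6.0, -29.0], [237.0, -230.0, -75.0], [237.0, -230.0, -36.0], [237.0, -230.0, 3.0]]
340 [[-78.0, 6.0, -42.0], [-84.0, 11.0, -29.0], [237.0, -268.0, -108.0], [235.0, -266.0, -76.0], [237.0, -268.0, -37.0], [236.0, -267.0, 3.0]]
360 [[-81.0, 0.0, -41.0], [-98.0, 17.0, -25.0], [237.0, -308.0, -111.0], [231.0, -302.0, -77.0], [231.0, -302.0, -37.0], [233.0, -303.0, 3.0]]
375 [[-81.0, -6.0, -42.0], [-102.0, 16.0, -24.0], [-103.0, 16.0, -17.0], [-96.0, 10.0, -13.0], [230.0, -331.0, -38.0], [229.0, -331.0, 3.0]]
385 [[237.0, -360.0, -207.0], [-106.0, 16.0, -23.0], [-106.0, 16.0, -16.0], [-99.0, 9.0, -13.0], [-100.0, 10.0, -6.0], [-100.0, 10.0, 1.0]]
400 [[236.0, -393.0, -211.0], [-110.0, 16.0, -22.0], [-110.0, 16.0, -16.0], [-105.0, 11.0, -12.0], [-104.0, 10.0, -5.0], [-105.0, 11.0, 1.0]]
415 [[238.0, -430.0, -216.0], [-114.0, 16.0, -20.0], [-115.0, 18.0, -14.0], [-108.0, 10.0, -11.0], [-108.0, 10.0, -5.0], [-108.0, 10.0, 1.0]]
w17
320 [[-76.0, 13.0, -42.0], [-68.0, 7.0, -34.0], [-22.0, -29.0, -37.0], [-51.0, -6.0, -20.0], [-51.0,
[... 1122 characters left out ...]
61.0, -9.0, 1.0]]
360 [[-93.0, 12.0, -36.0], [-87.0, 6.0, -29.0], [-80.0, -1.0, -23.0], [-97.0, 16.0, -13.0], [-97.0, 16.0, -6.0], [146.0, -219.0, 2.0]]
375 [[-95.0, 8.0, -35.0], [-80.0, -7.0, -32.0], [-80.0, -8.0, -24.0], [-103.0, 17.0, -12.0], [-102.0, 15.0, -5.0], [146.0, -244.0, 2.0]]
385 [[-96.0, 5.0, -35.0], [-84.0, -8.0, -31.0], [-166.0, 82.0, 1.0], [-106.0, 16.0, -11.0], [-106.0, 17.0, -5.0], [-100.0, 10.0, 1.0]]
400 [[-97.0, 1.0, -35.0], [-89.0, -9.0, -30.0], [-110.0, 17.0, -15.0], [-110.0, 16.0, -11.0], [-108.0, 14.0, -5.0], [-105.0, 11.0, 1.0]]
415 [[-97.0, -4.0, -36.0], [-108.0, 10.0, -22.0], [-115.0, 18.0, -14.0], [-114.0, 17.0, -10.0], [-109.0, 10.0, -5.0], [-109.0, 10.0, 1.0]]
```

```bash
python3 - <<'E'
from h import *
go(524.2,-209.8,110,8.2);go(524.2,-209.8,22,8.2)
E

```

```text
turn [-0.3 -0.3 -0.1] shift [126.6 103.1  11.8]
turn [-0.3 -0.3 -0.1] shift [214.6 103.   12.3]
```

```bash
python3 -m inch '[[[-0.3,-0.3,0],[40,60,8],0.45],[[-0.3,-0.3,0],[80,103,12],0.45],[[-0.3,-0.3,0],[126,103,12],0.45],[[-0.3,-0.3,0],[126,103,12],0.45],[[-0.3,-0.3,0],[126,103,12],0.45]]' 30
python3 - <<'E'
from h import *
st();go(524.2,-209.8,22,8.2);snap('wrist','w20.png')
E
```

```text
clock: 23.05
position: [0.5255, -0.2104, 0.1128]
ee_rot: [-0.051, 0.705, 0.051, 0.706]
ft_force: [0.6, -0.8, 0.6]
grip_width: 0.551
t 23.05 pos [ 525.5 -210.4  112.8] jawyaw 8.2 xax [ 0.002  0.    -1.   ] F [ 0.6 -0.8  0.6] g 0.551
turn [0.  0.1 0. ] shift [90.8  0.8 -1.4]
```

View pics/w20.png

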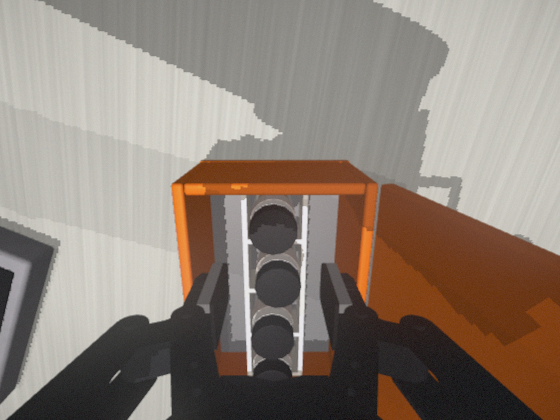

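```bash
python3 -m inch '[[[0,0,0],[35,0.8,-1.3],0.45],[[0,0,0],[70,0.8,-1.3],0.45],[[0,0,0],[91,0.8,-1.3],0.45],[[0,0,0],[91,0.8,-1.3],0.45],[[0,0,0],[91,0.8,-1.3],0.75],[[0,0,0],[91,0.8,-1.3],0.75],[[0,0,0],[91,0.8,-1.3],0.75],[[0,0,0],[91,0.8,-1.3],0.75]]' 40
python3 - <<'E'
from h import *
st()
E
```

```text
clock: 24.1
position: [0.526, -0.211, 0.0242]
ee_rot: [-0.051, 0.703, 0.05, 0.707]
ft_force: [-1.2, -0.4, 6.9]
grip_width: 0.388
t 24.1 pos [ 526.  -211.    24.2] jawyaw 8.2 xax [ 0.006 -0.002 -1.   ] F [-1.2 -0.4  6.9] g 0.388
```

```bash
python3 -m inch '[[[0,0,0],[-40,0,0],0.75],[[0,0,0],[-80,0,0],0.75],[[0,0,0],[-125,0,0],0.75],[[0,0,0],[-125,0,0],0.75]]' 40
python3 - <<'E'
from h import *
st();go(511.6,319.9,150,25);snap('wrist','w21.png')
E
```

```text
clock: 24.6
position: [0.5277, -0.2114, 0.1538]
ee_rot: [-0.053, 0.701, 0.048, 0.71]
ft_force: [0.1, -0.6, -1.1]
grip_width: 0.391
t 24.6 pos [ 527.7 -211.4  153.8] jawyaw 8.2 xax [ 0.012 -0.005 -1.   ] F [ 0.1 -0.6 -1.1] g 0.391
turn [-16.8   0.6   0.5] shift [  0.9 528.2  59.7]
```

View pics/w21.png

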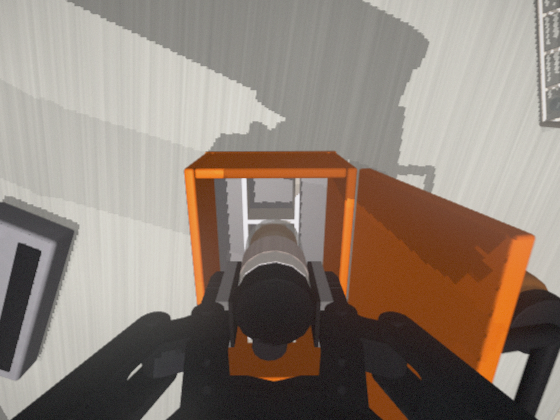

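```bash
cat > cap.py <<'E'
from h import *
import sys
d=np.load('pics/'+sys.argv[1]);T=d['T_tool_cam'];K=d['intrinsics'];z=d['range_z'];v,u=np.mgrid[:420,:560]
p=np.stack([(u-K[0,2])/K[0,0]*z,(v-K[1,2])/K[1,1]*z,z],-1)@T[:3,:3].T+T[:3,3];p*=1000
m=(abs(p[...,1])<22)&(abs(p[...,2]-1)<18)&(p[...,0]>-66)&(p[...,0]<-45)&(d['pixels'].max(-1)<75)
q=p[m];md=np.median(q[:,0]);g=q[abs(q[:,0]-md)<3];c,r=cv2.minEnclosingCircle(g[:,1:].astype(np.float32));A=np.c_[g[:,1:],np.ones(len(g))];k=np.linalg.lstsq(A,g[:,0],rcond=None)[0]
print('cap top x',md.round(1),'yz centre',np.round(c,1),'r',round(r,1),'slopes',k[:2].round(3),len(g))
E
python3 cap.py w21.npz
python3 -m inch '[[[0,0,0],[0,30,4],0.75],[[-5,0.6,0],[0,80,12],0.75],[[-10,0.6,0.5],[0,140,20],0.75],[[-16.8,0.6,0.5],[0,200,30],0.75],[[-16.8,0.6,0.5],[0,260,38],0.75],[[-16.8,0.6,0.5],[0,320,44],0.75],[[-16.8,0.6,0.5],[0,380,50],0.75],[[-16.8,0.6,0.5],[0,440,54],0.75],[[-16.8,0.6,0.5],[0,500,58],0.75],[[-16.8,0.6,0.5],[0,520,59],0.75]]' 40
python3 - <<'E'
from h import *
st();go(511.6,319.9,150,25)
E
```

```text
cap top x -56.9 yz centre [-0.4  1.1] r 20.9 slopes [0.013 0.007] 4712
clock: 25.9
position: [0.5084, 0.3162, 0.1483]
ee_rot: [-0.153, 0.692, 0.156, 0.688]
ft_force: [-0.1, -0.3, -0.8]
grip_width: 0.385
t 25.9 pos [508.4 316.2 148.3] jawyaw 25.3 xax [-0.005  0.003 -1.   ] F [-0.1 -0.3 -0.8] g 0.385
turn [ 0.3 -0.2 -0.3] shift [-1.7  2.   4.4]
```

```bash
python3 -m inch '[[[0.3,-0.2,-0.3],[0,2,4],0.75],[[0.3,-0.2,-0.3],[30,2,4],0.75],[[0.3,-0.2,-0.3],[50,2,4],0.75],[[0.3,-0.2,-0.3],[60,2,4],0.75],[[0.3,-0.2,-0.3],[60,2,4],0.75]]' 40
python3 - <<'E'
from h import *
st();go(511.2,319.9,69,25);snap('wrist','w22.png')
E
```

```text
clock: 26.52
position: [0.5107, 0.3194, 0.0878]
ee_rot: [-0.153, 0.691, 0.153, 0.69]
ft_force: [-0.7, 0.1, -0.8]
grip_width: 0.387
t 26.52 pos [510.7 319.4  87.8] jawyaw 25.0 xax [-0.001 -0.001 -1.   ] F [-0.7  0.1 -0.8] g 0.387
turn [-0.  -0.1  0. ] shift [18.8  0.3  0.7]
```

View pics/w22.png

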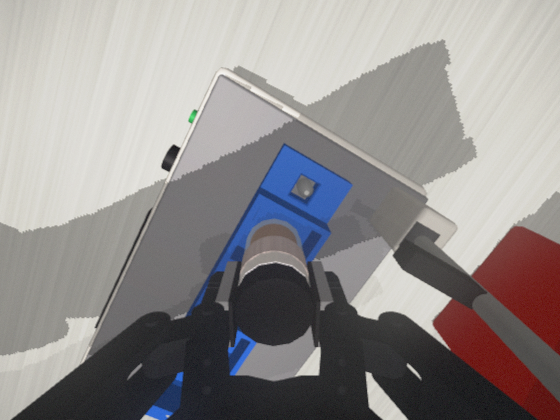

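The jar is over the end pocket and clear of the lever. I'll lower and release it.

```bash
python3 -m inch '[[[0,0,0],[8,0.3,0.7],0.75],[[0,0,0],[14,0.3,0.7],0.75],[[0,0,0],[18.5,0.3,0.7],0.75],[[0,0,0],[18.5,0.3,0.7],0.75]]' 40
python3 - <<'E'
from h import *
st()
E
```

```text
clock: 27.08
position: [0.5113, 0.3203, 0.0697]
ee_rot: [-0.153, 0.691, 0.153, 0.69]
ft_force: [0.8, -0.5, -0.4]
grip_width: 0.386
t 27.07 pos [511.3 320.3  69.7] jawyaw 25.0 xax [-0.001 -0.    -1.   ] F [ 0.8 -0.5 -0.4] g 0.386
```

```bash
python3 -m inch '[[[0,0,0],[2,0,0],0.75],[[0,0,0],[3,0,0],0.75]]' 40
python3 -m inch '[[[0,0,0],[0,0,0],0.5],[[0,0,0],[0,0,0],0.45],[[0,0,0],[0,0,0],0.45],[[0,0,0],[-40,0,0],0.45],[[0,0,0],[-100,0,0],0.45],[[0,0,0],[-120,0,0],0.45],[[0,0,0],[-120,0,0],0.45]]' 40
python3 - <<'E'
from h import *
st();snap('wrist','w23.png');go(533.9,-252.4,150,8.2)
E
```

```text
clock: 27.32
position: [0.5113, 0.3205, 0.0672]
ee_rot: [-0.153, 0.691, 0.153, 0.69]
ft_force: [-3.2, -2.6, 11.4]
grip_width: 0.388
clock: 28.2
position: [0.512, 0.321, 0.1885]
ee_rot: [-0.153, 0.69, 0.153, 0.691]
ft_force: [-1.1, 0.4, -1.0]
grip_width: 0.552
t 28.2 pos [512.  321.  188.5] jawyaw 25.0 xax [ 0.002  0.001 -1.   ] F [-1.1  0.4 -1. ] g 0.552
turn [16.8 -0.   0. ] shift [  37.2 -528.7 -221.4]
```

View pics/w23.png

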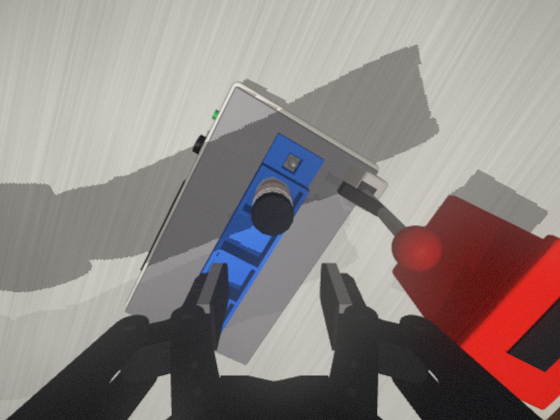

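Jar 1 is standing in the +69 pocket. Next is jar B, at (534,−252).

```bash
python3 -m inch '[[[8,0,0],[0,-60,-25],0.45],[[16.8,0,0],[0,-120,-50],0.45],[[16.8,0,0],[0,-180,-75],0.45],[[16.8,0,0],[0,-235,-99],0.45],[[16.8,0,0],[0,-290,-122],0.45],[[16.8,0,0],[0,-345,-145],0.45],[[16.8,0,0],[0,-400,-168],0.45],[[16.8,0,0],[0,-455,-191],0.45],[[16.8,0,0],[20,-510,-214],0.45],[[16.8,0,0],[37,-528.7,-221.4],0.45]]' 40
python3 -m inch '[[[0,0,0],[0,0,0],0.45]]'
python3 - <<'E'
from h import *
st();go(533.9,-252.4,60,8.2);go(533.9,-252.4,22,8.2)
E
```

```text
clock: 29.5
position: [0.5317, -0.2567, 0.1469]
ee_rot: [-0.048, 0.707, 0.048, 0.704]
ft_force: [0.0, 0.6, -0.8]
grip_width: 0.552
clock: 29.62
position: [0.53, -0.2569, 0.1439]
ee_rot: [-0.047, 0.708, 0.049, 0.703]
ft_force: [-0.2, 1.1, 0.1]
grip_width: 0.546
t 29.62 pos [ 530.  -256.9  143.9] jawyaw 7.8 xax [-0.008  0.002 -1.   ] F [-0.2  1.1  0.1] g 0.546
turn [-0.4 -0.5 -0.2] shift [83.9  3.6  5.2]
turn [-0.4 -0.5 -0.2] shift [121.9   3.5   5.5]
```

```bash
python3 -m inch '[[[-0.4,-0.5,-0.2],[20,3.6,5],0.45],[[-0.4,-0.5,-0.2],[60,3.6,5],0.45],[[-0.4,-0.5,-0.2],[84,3.6,5.2],0.45],[[-0.4,-0.5,-0.2],[84,3.6,5.2],0.45]]' 40
python3 - <<'E'
from h import *
st();go(533.9,-252.4,23,8.2);snap('wrist','w24.png')
E
```

```text
clock: 30.12
position: [0.533, -0.2498, 0.0584]
ee_rot: [-0.05, 0.706, 0.052, 0.705]
ft_force: [-0.3, -0.6, 0.2]
grip_width: 0.551
t 30.12 pos [ 533.  -249.8   58.4] jawyaw 8.3 xax [-0.002  0.002 -1.   ] F [-0.3 -0.6  0.2] g 0.551
turn [ 0.1 -0.1 -0.1] shift [35.3 -2.8  0.6]
```

View pics/w24.png

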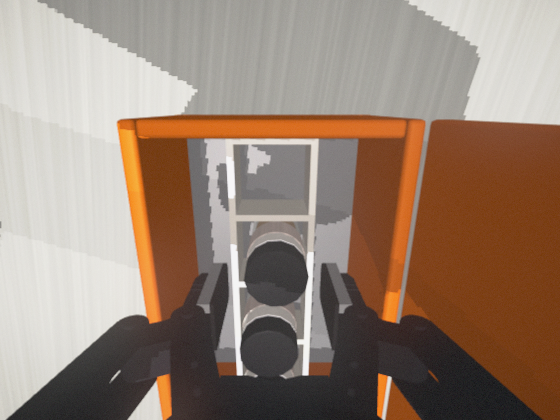

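```bash
python3 -m inch '[[[0,0,0],[12,-2,0.6],0.45],[[0,0,0],[25,-2.6,0.6],0.45],[[0,0,0],[35,-2.6,0.6],0.45],[[0,0,0],[35,-2.6,0.6],0.45],[[0,0,0],[35,-2.6,0.6],0.75],[[0,0,0],[35,-2.6,0.6],0.75],[[0,0,0],[35,-2.6,0.6],0.75],[[0,0,0],[35,-2.6,0.6],0.75]]' 40
python3 -c "
from h import *
st()"
python3 -m inch '[[[0,0,0],[-40,0,0],0.75],[[0,0,0],[-80,0,0],0.75],[[0,0,0],[-128,0,0],0.75],[[0,0,0],[-128,0,0],0.75]]' 40
python3 - <<'E'
from h import *
st();go(507.4,274,150,25);snap('wrist','w25.png')
E
python3 cap.py w25.npz
```

```text
clock: 31.18
position: [0.5351, -0.253, 0.0252]
ee_rot: [-0.051, 0.705, 0.051, 0.705]
ft_force: [0.6, 0.7, -0.1]
grip_width: 0.389
t 31.18 pos [ 535.1 -253.    25.2] jawyaw 8.3 xax [ 0.     0.001 -1.   ] F [ 0.6  0.7 -0.1] g 0.389
clock: 31.68
position: [0.5373, -0.2539, 0.1574]
ee_rot: [-0.052, 0.703, 0.05, 0.708]
ft_force: [0.6, -0.4, -2.2]
grip_width: 0.387
t 31.68 pos [ 537.3 -253.9  157.4] jawyaw 8.3 xax [ 0.007 -0.002 -1.   ] F [ 0.6 -0.4 -2.2] g 0.387
turn [-16.7   0.3   0.2] shift [  5.9 526.7  46.3]
cap top x -56.1 yz centre [0.2 0.9] r 20.5 slopes [0.018 0.005] 4598
```

View pics/w25.png

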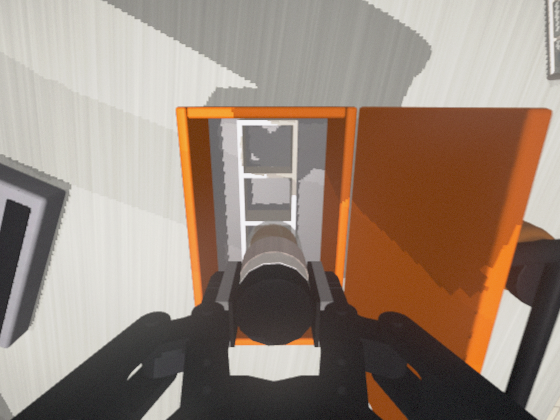

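Jar B is held square. I'll carry it to the +23 pocket.

```bash
python3 -m inch '[[[0,0,0],[0,30,3],0.75],[[-5,0.3,0],[0,80,8],0.75],[[-10,0.3,0.2],[0,140,14],0.75],[[-16.7,0.3,0.2],[0,200,20],0.75],[[-16.7,0.3,0.2],[0,260,25],0.75],[[-16.7,0.3,0.2],[0,320,30],0.75],[[-16.7,0.3,0.2],[0,380,35],0.75],[[-16.7,0.3,0.2],[0,440,40],0.75],[[-16.7,0.3,0.2],[0,500,45],0.75],[[-16.7,0.3,0.2],[3,524,46],0.75]]' 40
python3 - <<'E'
from h import *
st();go(507.4,274,90,25)
E
```

```text
clock: 32.98
position: [0.504, 0.2756, 0.15]
ee_rot: [-0.153, 0.692, 0.156, 0.688]
ft_force: [0.1, -1.3, -1.3]
grip_width: 0.387
t 32.98 pos [504.  275.6 150. ] jawyaw 25.2 xax [-0.005  0.002 -1.   ] F [ 0.1 -1.3 -1.3] g 0.387
turn [ 0.2 -0.2 -0.2] shift [60.  -3.2  2.6]
```

```bash
python3 -m inch '[[[0.2,-0.2,-0.2],[0,-3,2.6],0.75],[[0.2,-0.2,-0.2],[30,-3,2.6],0.75],[[0.2,-0.2,-0.2],[50,-3,2.6],0.75],[[0.2,-0.2,-0.2],[60,-3,2.6],0.75],[[0.2,-0.2,-0.2],[60,-3,2.6],0.75]]' 40
python3 - <<'E'
from h import *
st();go(507.4,274,68,25);snap('wrist','w26.png')
E
```

```text
clock: 33.6
position: [0.5072, 0.2735, 0.0895]
ee_rot: [-0.153, 0.691, 0.153, 0.69]
ft_force: [-0.0, 0.2, 0.1]
grip_width: 0.385
t 33.6 pos [507.2 273.5  89.5] jawyaw 25.0 xax [-0.001 -0.    -1.   ] F [-0.   0.2  0.1] g 0.385
turn [ 0.  -0.1 -0. ] shift [21.5  0.3  0.4]
```

View pics/w26.png

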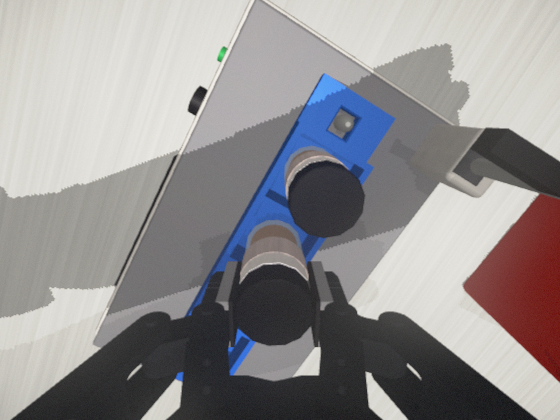

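```bash
python3 -m inch '[[[0,0,0],[8,0.3,0.4],0.75],[[0,0,0],[15,0.3,0.4],0.75],[[0,0,0],[20,0.3,0.4],0.75],[[0,0,0],[23.5,0.3,0.4],0.75],[[0,0,0],[23.5,0.3,0.4],0.75]]' 40
python3 -m inch '[[[0,0,0],[0,0,0],0.5],[[0,0,0],[0,0,0],0.45],[[0,0,0],[0,0,0],0.45],[[0,0,0],[-40,0,0],0.45],[[0,0,0],[-100,0,0],0.45],[[0,0,0],[-120,0,0],0.45],[[0,0,0],[-120,0,0],0.45]]' 40
python3 - <<'E'
from h import *
st();snap('wrist','w27.png');go(536.7,-301.3,150,8.2)
E
```

```text
clock: 34.28
position: [0.5078, 0.2745, 0.0681]
ee_rot: [-0.153, 0.69, 0.153, 0.69]
ft_force: [-5.8, -4.7, 15.2]
grip_width: 0.391
clock: 35.15
position: [0.5084, 0.2749, 0.1891]
ee_rot: [-0.153, 0.689, 0.153, 0.691]
ft_force: [0.2, -0.8, -0.6]
grip_width: 0.549
t 35.15 pos [508.4 274.9 189.1] jawyaw 25.0 xax [ 0.002  0.    -1.   ] F [ 0.2 -0.8 -0.6] g 0.549
turn [16.8 -0.   0. ] shift [  37.9 -533.8 -217.2]
```

View pics/w27.png

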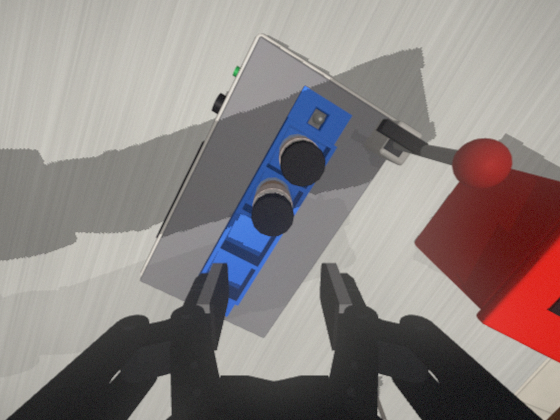

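Two jars are standing. Now jar C.

```bash
python3 -m inch '[[[8,0,0],[0,-60,-25],0.45],[[16.8,0,0],[0,-120,-50],0.45],[[16.8,0,0],[0,-180,-74],0.45],[[16.8,0,0],[0,-240,-98],0.45],[[16.8,0,0],[0,-300,-122],0.45],[[16.8,0,0],[0,-355,-145],0.45],[[16.8,0,0],[0,-410,-167],0.45],[[16.8,0,0],[0,-465,-190],0.45],[[16.8,0,0],[20,-515,-210],0.45],[[16.8,0,0],[38,-533,-217],0.45]]' 40
python3 -m inch '[[[0,0,0],[0,0,0],0.45]]'
python3 - <<'E'
from h import *
st();go(536.7,-301.3,60,8.2)
E
```

```text
clock: 36.45
position: [0.5343, -0.3045, 0.1464]
ee_rot: [-0.049, 0.707, 0.049, 0.704]
ft_force: [-0.3, 0.6, -0.3]
grip_width: 0.552
clock: 36.58
position: [0.5326, -0.3043, 0.1431]
ee_rot: [-0.047, 0.708, 0.05, 0.703]
ft_force: [0.1, 1.4, 0.1]
grip_width: 0.549
t 36.58 pos [ 532.6 -304.3  143.1] jawyaw 7.8 xax [-0.008  0.003 -1.   ] F [0.1 1.4 0.1] g 0.549
turn [-0.4 -0.4 -0.2] shift [83.1  2.1  5.1]
```

```bash
python3 -m inch '[[[-0.4,-0.4,-0.2],[20,2,5],0.45],[[-0.4,-0.4,-0.2],[60,2,5],0.45],[[-0.4,-0.4,-0.2],[84,2,5],0.45],[[-0.4,-0.4,-0.2],[84,2,5],0.45]]' 40
python3 - <<'E'
from h import *
st();go(536.7,-301.3,24,8.2);snap('wrist','w28.png')
E
```

```text
clock: 37.08
position: [0.5358, -0.2986, 0.0576]
ee_rot: [-0.051, 0.706, 0.053, 0.704]
ft_force: [0.2, -0.1, 0.7]
grip_width: 0.552
t 37.08 pos [ 535.8 -298.6   57.6] jawyaw 8.4 xax [-0.004  0.003 -1.   ] F [ 0.2 -0.1  0.7] g 0.552
turn [ 0.2 -0.2 -0.2] shift [33.6 -2.9  0.6]
```

View pics/w28.png

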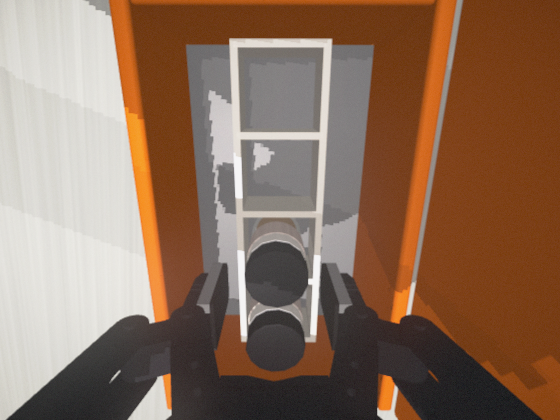

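```bash
python3 -m inch '[[[0,0,0],[12,-2,0.6],0.45],[[0,0,0],[25,-2.7,0.6],0.45],[[0,0,0],[34,-2.7,0.6],0.45],[[0,0,0],[34,-2.7,0.6],0.45],[[0,0,0],[34,-2.7,0.6],0.75],[[0,0,0],[34,-2.7,0.6],0.75],[[0,0,0],[34,-2.7,0.6],0.75],[[0,0,0],[34,-2.7,0.6],0.75]]' 40
python3 -c "
from h import *
st()"
python3 -m inch '[[[0,0,0],[-40,0,0],0.75],[[0,0,0],[-80,0,0],0.75],[[0,0,0],[-128,0,0],0.75],[[0,0,0],[-128,0,0],0.75]]' 40
python3 - <<'E'
from h import *
st();go(503.6,228.2,150,25);snap('wrist','w29.png')
E
python3 cap.py w29.npz
```

```text
clock: 38.12
position: [0.5379, -0.3021, 0.0255]
ee_rot: [-0.051, 0.706, 0.052, 0.705]
ft_force: [-0.8, -0.8, 1.5]
grip_width: 0.389
t 38.12 pos [ 537.9 -302.1   25.5] jawyaw 8.4 xax [-0.001  0.001 -1.   ] F [-0.8 -0.8  1.5] g 0.389
clock: 38.62
position: [0.5402, -0.3031, 0.1579]
ee_rot: [-0.053, 0.703, 0.051, 0.707]
ft_force: [-0.7, -0.3, -1.3]
grip_width: 0.389
t 38.62 pos [ 540.2 -303.1  157.9] jawyaw 8.4 xax [ 0.005 -0.002 -1.   ] F [-0.7 -0.3 -1.3] g 0.389
turn [-16.6   0.2   0.2] shift [  6.4 531.   41.1]
cap top x -55.7 yz centre [0.5 0.9] r 20.4 slopes [0.019 0.004] 4552
```

View pics/w29.png

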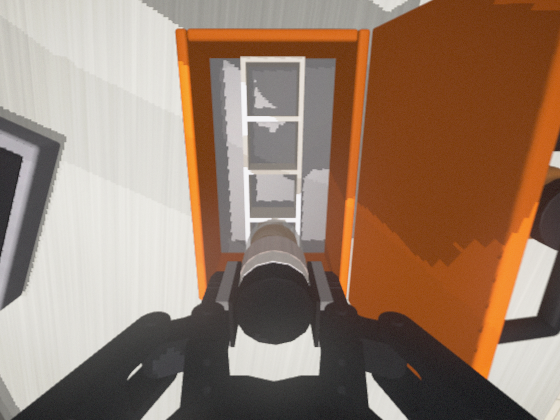

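```bash
python3 -m inch '[[[0,0,0],[0,30,3],0.75],[[-5,0.2,0],[0,80,8],0.75],[[-10,0.2,0.2],[0,140,13],0.75],[[-16.6,0.2,0.2],[0,200,18],0.75],[[-16.6,0.2,0.2],[0,260,22],0.75],[[-16.6,0.2,0.2],[0,320,27],0.75],[[-16.6,0.2,0.2],[0,380,32],0.75],[[-16.6,0.2,0.2],[0,440,36],0.75],[[-16.6,0.2,0.2],[0,500,40],0.75],[[-16.6,0.2,0.2],[3,526,41],0.75]]' 40
python3 - <<'E'
from h import *
st();go(503.6,228.2,90,25)
E
```

```text
clock: 39.92
position: [0.501, 0.2275, 0.1507]
ee_rot: [-0.153, 0.691, 0.156, 0.689]
ft_force: [-0.1, -0.6, -0.4]
grip_width: 0.389
t 39.92 pos [501.  227.5 150.7] jawyaw 25.2 xax [-0.004  0.003 -1.   ] F [-0.1 -0.6 -0.4] g 0.389
turn [ 0.2 -0.2 -0.2] shift [60.7 -0.8  2.8]
```

```bash
python3 -m inch '[[[0.2,-0.2,-0.2],[0,-0.8,2.6],0.75],[[0.2,-0.2,-0.2],[30,-0.8,2.6],0.75],[[0.2,-0.2,-0.2],[50,-0.8,2.6],0.75],[[0.2,-0.2,-0.2],[60,-0.8,2.6],0.75],[[0.2,-0.2,-0.2],[60,-0.8,2.6],0.75]]' 40
python3 - <<'E'
from h import *
st();go(503.6,228.2,68,25);snap('wrist','w30.png')
E
```

```text
clock: 40.55
position: [0.5033, 0.2275, 0.0902]
ee_rot: [-0.153, 0.691, 0.153, 0.69]
ft_force: [0.2, -0.4, -1.3]
grip_width: 0.389
t 40.55 pos [503.3 227.5  90.2] jawyaw 25.0 xax [-0.001  0.001 -1.   ] F [ 0.2 -0.4 -1.3] g 0.389
turn [-0.  -0.  -0.1] shift [22.2  0.5  0.6]
```

View pics/w30.png

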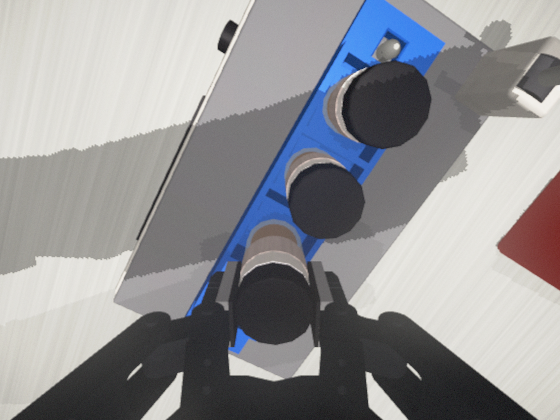

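```bash
python3 -m inch '[[[0,0,0],[8,0.5,0.6],0.75],[[0,0,0],[15,0.5,0.6],0.75],[[0,0,0],[20,0.5,0.6],0.75],[[0,0,0],[23.5,0.5,0.6],0.75],[[0,0,0],[23.5,0.5,0.6],0.75]]' 40
python3 -m inch '[[[0,0,0],[0,0,0],0.5],[[0,0,0],[0,0,0],0.45],[[0,0,0],[0,0,0],0.45],[[0,0,0],[-40,0,0],0.45],[[0,0,0],[-100,0,0],0.45],[[0,0,0],[-120,0,0],0.45],[[0,0,0],[-120,0,0],0.45]]' 40
python3 - <<'E'
from h import *
st();snap('wrist','w31.png');go(542.5,-344.6,150,8.2)
E
```

```text
clock: 41.22
position: [0.504, 0.2286, 0.0684]
ee_rot: [-0.153, 0.69, 0.153, 0.691]
ft_force: [-5.1, -2.6, 12.2]
grip_width: 0.384
clock: 42.1
position: [0.5047, 0.229, 0.1898]
ee_rot: [-0.153, 0.689, 0.153, 0.692]
ft_force: [-0.1, -0.6, -1.0]
grip_width: 0.546
t 42.1 pos [504.7 229.  189.8] jawyaw 25.0 xax [ 0.003  0.001 -1.   ] F [-0.1 -0.6 -1. ] g 0.546
turn [16.8  0.1 -0. ] shift [  38.1 -535.6 -207.4]
```

View pics/w31.png

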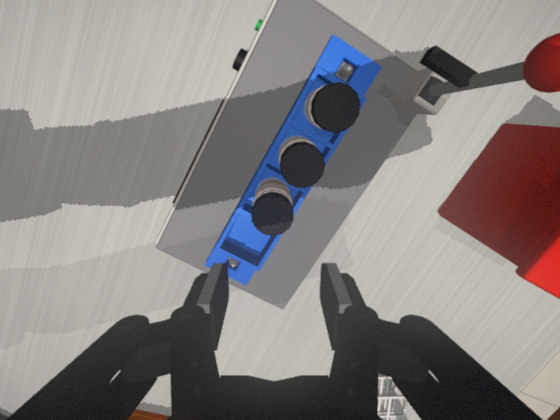

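Three jars are standing. Now the last one, jar D.

```bash
python3 -m inch '[[[8,0,0],[0,-60,-23],0.45],[[16.8,0,0],[0,-120,-46],0.45],[[16.8,0,0],[0,-180,-70],0.45],[[16.8,0,0],[0,-240,-93],0.45],[[16.8,0,0],[0,-300,-116],0.45],[[16.8,0,0],[0,-355,-137],0.45],[[16.8,0,0],[0,-410,-158],0.45],[[16.8,0,0],[0,-465,-180],0.45],[[16.8,0,0],[20,-515,-199],0.45],[[16.8,0,0],[38,-535,-207],0.45]]' 40
python3 -m inch '[[[0,0,0],[0,0,0],0.45]]'
python3 - <<'E'
from h import *
st();go(542.5,-344.6,60,8.2)
E
```

```text
clock: 43.4
position: [0.5405, -0.3476, 0.1468]
ee_rot: [-0.049, 0.706, 0.049, 0.705]
ft_force: [1.2, 0.5, -0.2]
grip_width: 0.548
clock: 43.52
position: [0.5385, -0.3483, 0.1432]
ee_rot: [-0.047, 0.708, 0.05, 0.703]
ft_force: [-0.1, 0.5, -0.7]
grip_width: 0.548
t 43.52 pos [ 538.5 -348.3  143.2] jawyaw 7.8 xax [-0.007  0.004 -1.   ] F [-0.1  0.5 -0.7] g 0.548
turn [-0.4 -0.4 -0.3] shift [83.2  2.7  5. ]
```

```bash
python3 -m inch '[[[-0.4,-0.4,-0.2],[20,2,5],0.45],[[-0.4,-0.4,-0.2],[60,2,5],0.45],[[-0.4,-0.4,-0.2],[84,2,5],0.45],[[-0.4,-0.4,-0.2],[84,2,5],0.45]]' 40
python3 - <<'E'
from h import *
st();go(542.5,-344.6,24,8.2);snap('wrist','w32.png')
E
```

```text
clock: 44.02
position: [0.5417, -0.343, 0.0574]
ee_rot: [-0.05, 0.706, 0.053, 0.704]
ft_force: [-0.2, 0.5, 0.2]
grip_width: 0.55
t 44.02 pos [ 541.7 -343.    57.4] jawyaw 8.3 xax [-0.003  0.004 -1.   ] F [-0.2  0.5  0.2] g 0.55
turn [ 0.1 -0.1 -0.2] shift [33.4 -1.8  0.7]
```

View pics/w32.png

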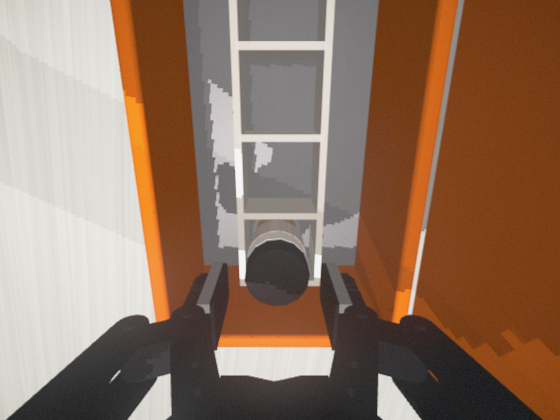

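```bash
python3 -m inch '[[[0,0,0],[12,-1.6,0.6],0.45],[[0,0,0],[25,-1.6,0.6],0.45],[[0,0,0],[34,-1.6,0.6],0.45],[[0,0,0],[34,-1.6,0.6],0.45],[[0,0,0],[34,-1.6,0.6],0.75],[[0,0,0],[34,-1.6,0.6],0.75],[[0,0,0],[34,-1.6,0.6],0.75],[[0,0,0],[34,-1.6,0.6],0.75]]' 40
python3 -c "
from h import *
st()"
python3 -m inch '[[[0,0,0],[-40,0,0],0.75],[[0,0,0],[-80,0,0],0.75],[[0,0,0],[-128,0,0],0.75],[[0,0,0],[-128,0,0],0.75]]' 40
python3 - <<'E'
from h import *
st();go(499.9,182.3,150,25);snap('wrist','w33.png')
E
python3 cap.py w33.npz
```

```text
clock: 45.08
position: [0.5436, -0.3454, 0.0255]
ee_rot: [-0.051, 0.705, 0.052, 0.705]
ft_force: [-1.1, -0.6, 1.0]
grip_width: 0.386
t 45.08 pos [ 543.6 -345.4   25.5] jawyaw 8.3 xax [-0.     0.002 -1.   ] F [-1.1 -0.6  1. ] g 0.386
clock: 45.58
position: [0.5458, -0.3466, 0.158]
ee_rot: [-0.052, 0.703, 0.05, 0.707]
ft_force: [-0.0, -0.8, -1.1]
grip_width: 0.388
t 45.58 pos [ 545.8 -346.6  158. ] jawyaw 8.3 xax [ 0.006 -0.002 -1.   ] F [-0.  -0.8 -1.1] g 0.388
turn [-16.7   0.3   0.2] shift [  6.7 530.   30.8]
cap top x -55.7 yz centre [0.1 0.8] r 20.4 slopes [0.02  0.004] 4545
```

View pics/w33.png

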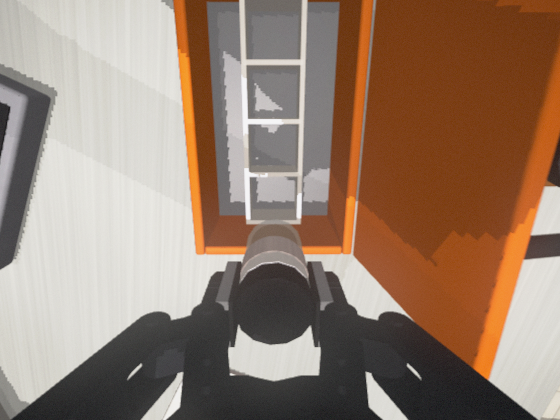

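```bash
python3 -m inch '[[[0,0,0],[0,30,2],0.75],[[-5,0.2,0],[0,80,5],0.75],[[-10,0.2,0.2],[0,140,9],0.75],[[-16.6,0.2,0.2],[0,200,13],0.75],[[-16.6,0.2,0.2],[0,260,17],0.75],[[-16.6,0.2,0.2],[0,320,20],0.75],[[-16.6,0.2,0.2],[0,380,23],0.75],[[-16.6,0.2,0.2],[0,440,27],0.75],[[-16.6,0.2,0.2],[0,500,30],0.75],[[-16.6,0.2,0.2],[3,526,31],0.75]]' 40
python3 - <<'E'
from h import *
st();go(499.9,182.3,90,25)
E
```

```text
clock: 46.88
position: [0.4976, 0.1827, 0.1511]
ee_rot: [-0.153, 0.691, 0.155, 0.689]
ft_force: [0.5, -0.5, -0.0]
grip_width: 0.389
t 46.88 pos [497.6 182.7 151.1] jawyaw 25.2 xax [-0.003  0.003 -1.   ] F [ 0.5 -0.5 -0. ] g 0.389
turn [ 0.2 -0.1 -0.3] shift [61.1 -1.6  2. ]
```

```bash
python3 -m inch '[[[0.2,-0.2,-0.2],[0,-1.5,2],0.75],[[0.2,-0.2,-0.2],[30,-1.5,2],0.75],[[0.2,-0.2,-0.2],[50,-1.5,2],0.75],[[0.2,-0.2,-0.2],[60,-1.5,2],0.75],[[0.2,-0.2,-0.2],[60,-1.5,2],0.75]]' 40
python3 - <<'E'
from h import *
st();go(499.9,182.3,68,25);snap('wrist','w34.png')
E
```

```text
clock: 47.5
position: [0.4996, 0.1818, 0.0906]
ee_rot: [-0.152, 0.69, 0.153, 0.691]
ft_force: [0.2, -0.4, 0.0]
grip_width: 0.386
t 47.5 pos [499.6 181.8  90.6] jawyaw 24.9 xax [ 0.     0.001 -1.   ] F [ 0.2 -0.4  0. ] g 0.386
turn [-0.1  0.  -0.1] shift [22.6  0.3  0.4]
```

View pics/w34.png

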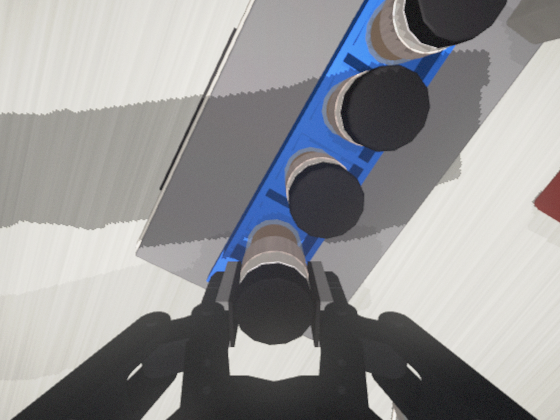

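```bash
python3 -m inch '[[[0,0,0],[8,0.3,0.4],0.75],[[0,0,0],[15,0.3,0.4],0.75],[[0,0,0],[20,0.3,0.4],0.75],[[0,0,0],[23.5,0.3,0.4],0.75],[[0,0,0],[23.5,0.3,0.4],0.75]]' 40
python3 -m inch '[[[0,0,0],[0,0,0],0.5],[[0,0,0],[0,0,0],0.45],[[0,0,0],[0,0,0],0.45],[[0,0,0],[-40,0,0],0.45],[[0,0,0],[-100,0,0],0.45],[[0,0,0],[-160,0,0],0.45],[[0,0,0],[-180,0,0],0.45],[[0,0,0],[-180,0,0],0.45]]' 40
python3 - <<'E'
from h import *
st();snap('wrist','w35.png');snap('scene','s35.png');go(500,250,330,-4.7)
E
```

```text
clock: 48.18
position: [0.5003, 0.1826, 0.0684]
ee_rot: [-0.152, 0.69, 0.153, 0.691]
ft_force: [-3.2, -1.9, 7.6]
grip_width: 0.381
clock: 49.18
position: [0.5008, 0.1828, 0.2497]
ee_rot: [-0.152, 0.689, 0.153, 0.692]
ft_force: [0.6, 0.4, -1.1]
grip_width: 0.548
t 49.17 pos [500.8 182.8 249.7] jawyaw 24.9 xax [ 0.004  0.002 -1.   ] F [ 0.6  0.4 -1.1] g 0.548
turn [29.6  0.  -0. ] shift [-82.7  61.4  28.9]
```

View pics/w35.png

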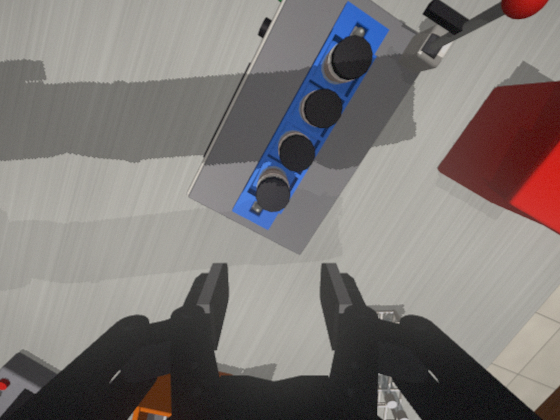

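View pics/s35.png

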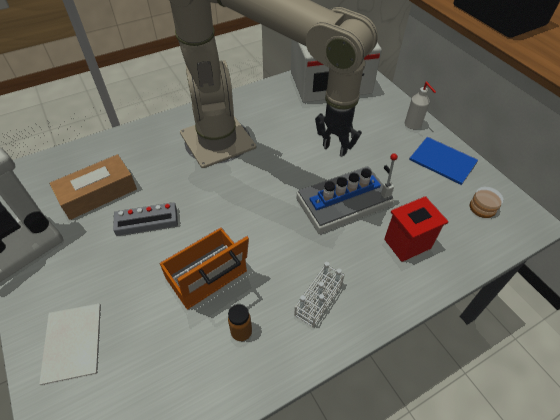

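All four jars are standing, the lid is open, and the lever is still up (knob at 394,157 in the scene view). I'll measure the knob and lever arm.

```bash
python3 - <<'E'
from h import *
for f in ('s35','w35','t0'):
    d=np.load(f'pics/{f}.npz');P=cloud(d,{'position':d['pos'],'ee_rot':d['rot']})*1000;h=cv2.cvtColor(d['pixels'],cv2.COLOR_RGB2HSV)
    k=((h[...,0]<6)|(h[...,0]>176))&(h[...,1]>150)&(np.linalg.norm(P-[580,364,220],axis=-1)<60)
    q=P[k]
    if len(q)<10: continue
    # sphere fit
    A=np.c_[2*q,np.ones(len(q))];b=(q**2).sum(1);s=np.linalg.lstsq(A,b,rcond=None)[0];print(f,len(q),'mean',q.mean(0).round(1),'sphere',s[:3].round(1),np.sqrt(s[3]+s[:3]@s[:3]).round(1))
    c=P[(abs(P[...,0]-575)<45)&(abs(P[...,1]-364)<25)&(P[...,2]>105)&(P[...,2]<205)]
    for z in range(105,205,10):
        e=c[(c[:,2]>=z)&(c[:,2]<z+10)]
        if len(e): print(z,e.mean(0).round(1),len(e))
E
```

```text
s35 32 mean [569.6 364.9 225.9] sphere [568.7 365.7 224.9] 7.6
105 [576.6 367.  109.2] 9
115 [575.6 367.3 119.3] 5
125 [575.7 366.6 131.4] 5
135 [573.6 367.1 139.2] 7
145 [559.3 368.1 150.6] 14
155 [557.8 368.3 160.2] 28
165 [570.  367.8 170.2] 6
175 [571.7 367.7 177.9] 6
185 [569.6 367.6 189.9] 7
195 [568.  368.9 199.8] 8
w35 645 mean [565.2 358.  223.2] sphere [565.5 364.5 219.7] 9.5
105 [572.4 362.7 110. ] 52
115 [571.7 362.8 120.1] 56
125 [570.9 362.8 130.2] 67
135 [570.2 362.5 140. ] 60
145 [554.2 363.3 150.6] 273
155 [555.  365.9 158.4] 689
165 [567.7 363.2 170.2] 107
175 [566.8 363.2 180.4] 116
185 [566.  363.4 190.3] 140
195 [565.3 363.3 199.4] 129
t0 61 mean [574.3 364.1 228.1] sphere [574.9 365.3 224.3] 8.6
105 [575.9 364.2 108.2] 9
115 [577.6 363.8 118.9] 2
125 [574.8 363.7 129.5] 5
135 [574.3 364.3 140. ] 3
145 [561.  364.1 151.9] 9
155 [560.2 367.3 160.1] 45
165 [563.9 365.3 168.2] 8
175 [574.5 363.9 180.2] 3
185 [574.5 363.3 188.3] 4
```

```bash
python3 - <<'E'
from h import *
import os,glob
for f in ('s0','s7','s35','t0','t8','w9','w18','w23','w27','w31','w35'):
    d=np.load(f'pics/{f}.npz');P=cloud(d,{'position':d['pos'],'ee_rot':d['rot']})*1000;h=cv2.cvtColor(d['pixels'],cv2.COLOR_RGB2HSV)
    k=((h[...,0]<6)|(h[...,0]>176))&(h[...,1]>150)&(np.linalg.norm(P-[575,364,222],axis=-1)<30)
    yy,xx=np.nonzero(k)
    if len(yy)<8: print(f,len(yy));continue
    print(f,len(yy),P[k].mean(0).round(1),'px',xx.mean().round(1),yy.mean().round(1))
E
python3 - <<'E'
from h import *
o,c=snap('top','t36.png');P=cloud(c)*1000;h=cv2.cvtColor(c['pixels'],cv2.COLOR_RGB2HSV)
k=((h[...,0]<6)|(h[...,0]>176))&(h[...,1]>150)&(np.linalg.norm(P-[575,364,222],axis=-1)<30);print(k.sum(),P[k].mean(0).round(1) if k.any() else '',np.argwhere(k).mean(0))
a=cv2.imread('pics/t36.png');cv2.imwrite('pics/t36m.png',cv2.resize(a[160:290,90:260],None,fx=4,fy=4))
E
```

```text
s0 32 [579.8 364.2 226.5] px 395.5 158.5
s7 32 [580.1 363.9 227. ] px 395.5 158.5
s35 32 [569.6 364.9 225.9] px 393.5 156.5
t0 61 [574.3 364.1 228.1] px 112.9 195.3
t8 61 [574.4 364.2 227.8] px 112.9 195.3
w9 806 [574.1 364.1 226.6] px 397.2 35.0
w18 1351 [564.2 365.  226.4] px 367.1 37.9
w23 1134 [564.2 367.7 227.5] px 422.7 251.7
w27 1669 [563.2 365.7 227.2] px 487.8 165.0
w31 1527 [559.1 361.4 222.7] px 544.9 65.0
w35 645 [565.2 358.  223.2] px 521.6 7.3
61 [563.9 365.6 227.2] [199.86885246 112.21311475]
```

View pics/t36m.png

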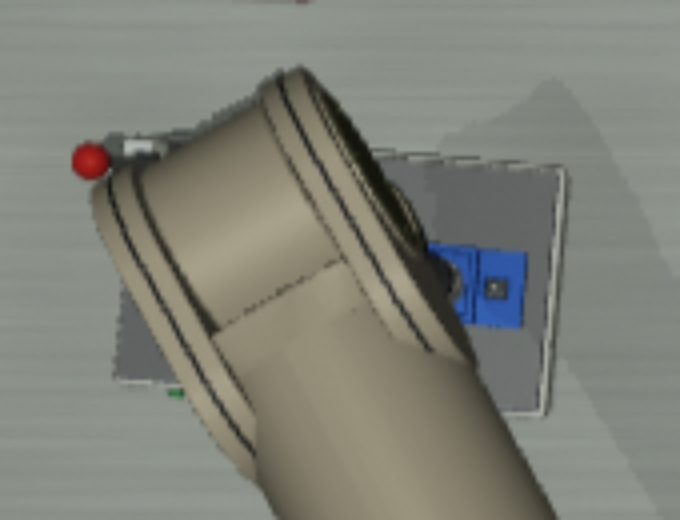

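```bash
python3 - <<'E'
from h import *
go(566,365.3,240,85.3)
E
```

```text
turn [-60.4   0.   -0.1] shift [  7.  138.1 137.5]
```

```bash
python3 -m inch '[[[-20,0,0],[-10,30,30],0.45],[[-40,0,0],[-10,70,70],0.45],[[-60.4,0,0],[-5,110,110],0.45],[[-60.4,0,0],[0,138,137.5],0.45],[[-60.4,0,0],[0,138,137.5],0.45],[[-60.4,0,0],[5,138,137.5],0.45],[[-60.4,0,0],[7,138,137.5],0.45],[[-60.4,0,0],[7,138,137.5],0.45]]' 40
python3 - <<'E'
from h import *
st();o,c=snap('wrist','w37.png');P=cloud(c,o)*1000;h=cv2.cvtColor(c['pixels'],cv2.COLOR_RGB2HSV)
k=((h[...,0]<6)|(h[...,0]>176))&(h[...,1]>150)&(np.linalg.norm(P-[570,364,222],axis=-1)<40);q=P[k];print(len(q))
A=np.c_[2*q,np.ones(len(q))];b=(q**2).sum(1);s=np.linalg.lstsq(A,b,rcond=None)[0];print(q.mean(0).round(1),'sphere',s[:3].round(1),np.sqrt(s[3]+s[:3]@s[:3]).round(1))
E
```

```text
clock: 50.32
position: [0.5658, 0.3649, 0.2391]
ee_rot: [-0.478, 0.521, 0.479, 0.52]
ft_force: [-0.2, 0.2, 0.2]
grip_width: 0.55
t 50.33 pos [565.8 364.9 239.1] jawyaw 85.2 xax [-0.002 -0.    -1.   ] F [-0.2  0.2  0.2] g 0.55
382
[564.  366.  228.2] sphere [565.3 365.7 221.4] 8.8
```

View pics/w37.png

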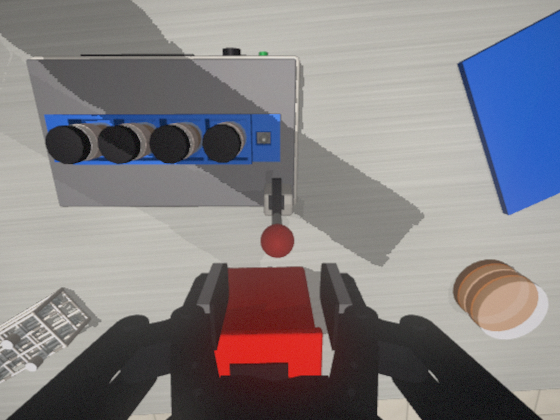

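```bash
python3 -m inch '[[[0,0,0],[30,0,0.6],0.45],[[0,0,0],[62,0,0.6],0.45],[[0,0,0],[62,0,0.6],0.45],[[0,0,0],[62,0,0.6],0.85],[[0,0,0],[62,0,0.6],0.85],[[0,0,0],[62,0,0.6],0.85],[[0,0,0],[62,0,0.6],0.85],[[0,0,0],[62,0,0.6],0.85]]' 40
python3 -c "
from h import *
st()"
```

```text
clock: 51.38
position: [0.5663, 0.3669, 0.1795]
ee_rot: [-0.478, 0.519, 0.479, 0.521]
ft_force: [0.3, 3.3, 6.2]
grip_width: 0.23
t 51.38 pos [566.3 366.9 179.5] jawyaw 85.2 xax [ 0.001  0.003 -1.   ] F [0.3 3.3 6.2] g 0.23
```

The knob is gripped. I'll swing the lever down along its arc.

```bash
python3 -m inch '[[[0,0,0],[3.9,22.8,0],0.85],[[0,0,0],[7,33,0],0.85],[[0,0,0],[11.3,43.2,0],0.85],[[0,0,0],[16.5,53,0],0.85],[[0,0,0],[22.2,62.1,0],0.85],[[0,0,0],[29,71,0],0.85],[[0,0,0],[36.2,78.8,0],0.85],[[0,0,0],[36.2,78.8,0],0.85]]' 40
python3 - <<'E'
from h import *
st();snap('wrist','w38.png')
E
```

```text
clock: 52.38
position: [0.4871, 0.3735, 0.1431]
ee_rot: [-0.478, 0.52, 0.479, 0.521]
ft_force: [-1.9, -0.8, 3.3]
grip_width: 0.228
t 52.38 pos [487.1 373.5 143.1] jawyaw 85.3 xax [ 0.     0.002 -1.   ] F [-1.9 -0.8  3.3] g 0.228
```

View pics/w38.png

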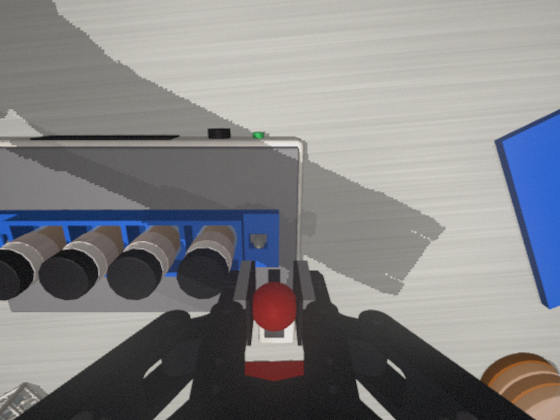

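```bash
python3 -m inch '[[[0,0,0],[8,7.5,0],0.85],[[0,0,0],[16.7,14,0],0.85],[[0,0,0],[26,20,0],0.85],[[0,0,0],[35.6,24.9,0],0.85],[[0,0,0],[46,29,0],0.85],[[0,0,0],[56,32.3,0],0.85],[[0,0,0],[67,34.7,0],0.85],[[0,0,0],[77.5,36.1,0],0.85],[[0,0,0],[77.5,36.1,0],0.85]]' 40
python3 - <<'E'
from h import *
st();snap('wrist','w39.png')
E
python3 -m inch '[[[0,0,0],[5,0.4,0],0.85],[[0,0,0],[9,0.5,0],0.85],[[0,0,0],[12,0.5,0],0.85],[[0,0,0],[12,0.5,0],0.85]]' 40
python3 -c "
from h import *
st()"
```

```text
clock: 53.55
position: [0.4517, 0.3764, 0.0649]
ee_rot: [-0.478, 0.52, 0.479, 0.521]
ft_force: [1.6, -0.5, 0.4]
grip_width: 0.224
t 53.55 pos [451.7 376.4  64.9] jawyaw 85.2 xax [ 0.     0.002 -1.   ] F [ 1.6 -0.5  0.4] g 0.224
clock: 54.1
position: [0.4514, 0.3765, 0.0532]
ee_rot: [-0.478, 0.52, 0.479, 0.521]
ft_force: [0.3, -0.3, 0.7]
grip_width: 0.229
t 54.1 pos [451.4 376.5  53.2] jawyaw 85.2 xax [ 0.     0.002 -1.   ] F [ 0.3 -0.3  0.7] g 0.229
```

```bash
python3 -m inch '[[[0,0,0],[3,0,0],0.85],[[0,0,0],[3,0,0],0.85]]' 40
python3 -m inch '[[[0,0,0],[3,0,0],0.85],[[0,0,0],[3,0,0],0.85]]' 40
python3 - <<'E'
from h import *
st();snap('scene','s40.png');snap('wrist','w40.png')
E
```

```text
clock: 54.35
position: [0.4515, 0.3765, 0.05]
ee_rot: [-0.478, 0.52, 0.479, 0.521]
ft_force: [0.0, -1.3, 0.1]
grip_width: 0.224
clock: 54.6
position: [0.4518, 0.3765, 0.0471]
ee_rot: [-0.478, 0.52, 0.479, 0.521]
ft_force: [-0.3, -1.4, 2.3]
grip_width: 0.229
t 54.6 pos [451.8 376.5  47.1] jawyaw 85.2 xax [ 0.001  0.002 -1.   ] F [-0.3 -1.4  2.3] g 0.229
```

View pics/w40.png

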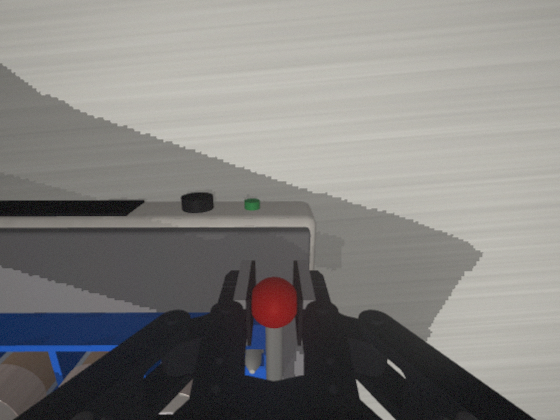

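```bash
cat > knob.py <<'E'
from h import *
import sys
for f in sys.argv[1:]:
    d=np.load(f'pics/{f}.npz');P=cloud(d,{'position':d['pos'],'ee_rot':d['rot']})*1000;h=cv2.cvtColor(d['pixels'],cv2.COLOR_RGB2HSV)
    k=((h[...,0]<6)|(h[...,0]>176))&(h[...,1]>150)&(np.linalg.norm(P[...,:2]-[451,375],axis=-1)<40);q=P[k]
    A=np.c_[2*q,np.ones(len(q))];b=(q**2).sum(1);s=np.linalg.lstsq(A,b,rcond=None)[0];print(f,len(q),q.mean(0).round(1),q[:,2].max().round(1),'sphere',s[:3].round(1),np.sqrt(s[3]+s[:3]@s[:3]).round(1))
E
python3 knob.py w39 w40
```

```text
w39 1821 [448.5 375.8 118.5] 123.6 sphere [452.4 375.3 112.3] 10.5
w40 1852 [447.3 375.9 101. ] 106.5 sphere [451.2 375.4  94.7] 10.6
```

```bash
python3 -m inch '[[[0,0,0],[3,0,0],0.85],[[0,0,0],[3,0,0],0.85],[[0,0,0],[3,0,0],0.85]]' 40
python3 - <<'E'
from h import *
st();snap('wrist','w41.png')
E
python3 knob.py w41
```

```text
clock: 55.08
position: [0.452, 0.3767, 0.0464]
ee_rot: [-0.479, 0.52, 0.478, 0.522]
ft_force: [-7.5, -10.2, 27.7]
grip_width: 0.225
t 55.08 pos [452.  376.7  46.4] jawyaw 85.2 xax [ 0.002  0.002 -1.   ] F [ -7.5 -10.2  27.7] g 0.225
w41 1867 [447.3 376.  100.7] 105.9 sphere [451.1 375.4  94.5] 10.4
```

It is on the stop (28 N, knob level at 94.5 mm). I'll release and retreat.

```bash
python3 -m inch '[[[0,0,0],[0,0,0],0.85],[[0,0,0],[0,0,0],0.6],[[0,0,0],[0,0,0],0.5],[[0,0,0],[0,0,0],0.5],[[0,0,0],[-30,0,0],0.5],[[0,0,0],[-90,0,0],0.5],[[0,0,0],[-150,0,0],0.5],[[0,0,0],[-200,0,0],0.5],[[0,0,0],[-220,0,0],0.5]]' 40
python3 -m inch '[[[0,0,0],[0,40,-60],0.5],[[0,0,0],[0,70,-120],0.5],[[0,0,0],[0,80,-180],0.5],[[0,0,0],[0,80,-240],0.5],[[0,0,0],[0,80,-250],0.5],[[0,0,0],[0,80,-250],0.5],[[0,0,0],[0,80,-250],0.5]]' 40
python3 - <<'E'
from h import *
st();snap('scene','s42.png');snap('top','t42.png');snap('wrist','w42.png')
a=cv2.imread('pics/s42.png');cv2.imwrite('pics/s42m.png',cv2.resize(a[140:320,140:440],None,fx=2.6,fy=2.6))
a=cv2.imread('pics/t42.png');cv2.imwrite('pics/t42m.png',cv2.resize(a[90:290,90:430],None,fx=2.3,fy=2.3))
E
```

```text
clock: 56.25
position: [0.4518, 0.3773, 0.2693]
ee_rot: [-0.479, 0.518, 0.478, 0.523]
ft_force: [-0.4, -0.2, -0.0]
grip_width: 0.501
clock: 57.12
position: [0.3511, 0.1355, 0.2675]
ee_rot: [-0.479, 0.518, 0.479, 0.523]
ft_force: [0.9, 0.7, -0.1]
grip_width: 0.502
t 57.12 pos [351.1 135.5 267.5] jawyaw 85.2 xax [ 0.005  0.004 -1.   ] F [ 0.9  0.7 -0.1] g 0.502
```

View pics/s42m.png

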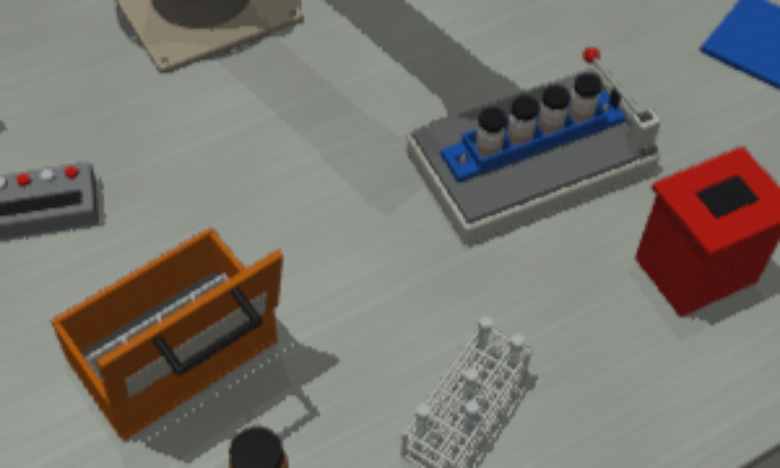

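View pics/t42m.png

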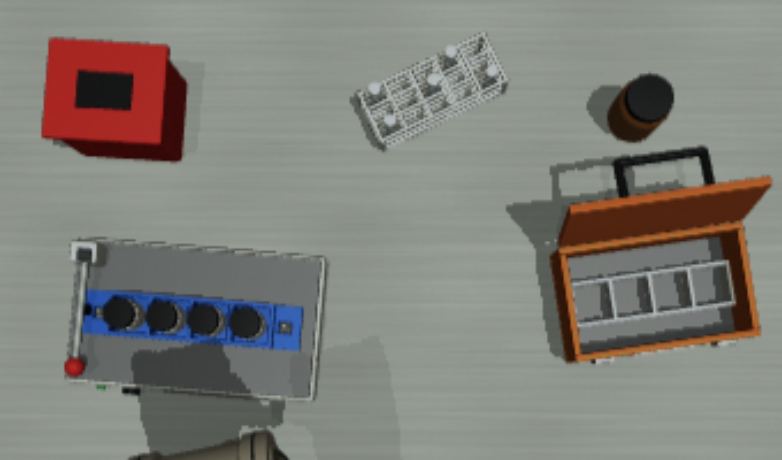

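The lid is back, the carrier is empty, four jars are upright, the pegs are through, and the lever is across the tray's end. Final numeric check.

```bash
python3 - <<'E'
from h import *
d=np.load('pics/t42.npz');P=cloud(d)*1000;z=P[...,2];h=cv2.cvtColor(d['pixels'],cv2.COLOR_RGB2HSV);v,u=np.mgrid[:420,:560]
reg=(u>120)&(u<235)&(v>200)&(v<260);m=reg&(z>118)&(z<132)&(d['pixels'].max(-1)<80)
n,l,s,_=cv2.connectedComponentsWithStats(m.astype(np.uint8))
for k in range(1,n):
    if s[k,4]>30: q=P[l==k];print('cap',q.mean(0).round(1),s[k,4],'z spread',np.percentile(q[:,2],[5,95]).round(1))
b=(h[...,0]>100)&(h[...,0]<125)&(h[...,1]>120)&reg
for lo,hi in((56,67),(72,84)):
    k=b&(z>lo)&(z<hi);q=P[k];A=np.c_[q[:,:2]-[506,251],np.ones(len(q))];print('tray',len(q),np.median(q[:,2]),'slopes',np.linalg.lstsq(A,q[:,2],rcond=None)[0].round(3))
kk=(np.linalg.norm(P[...,:2]-[451,375],axis=-1)<20)&(h[...,1]>150)&((h[...,0]<6)|(h[...,0]>176));print('knob',P[kk].mean(0).round(1))
a=np.load('pics/t0.npz')['pixels'].astype(int);c=d['pixels'].astype(int)
for nm,(x0,x1,y0,y1) in {'bin':(105,172,103,162),'rack':(243,313,103,156),'stain':(352,386,120,153),'tally':(362,450,295,350)}.items():
    print(nm,'median/95 diff',np.percentile(np.abs(a-c)[y0:y1,x0:x1].max(-1),[50,95]))
# lid outer plane from scene camera
e=np.load('pics/s42.npz');Q=cloud(e)*1000;hh=cv2.cvtColor(e['pixels'],cv2.COLOR_RGB2HSV)
C=np.array([536,-277]);ax=np.array([np.cos(np.radians(8.2)),np.sin(np.radians(8.2))]);x=(Q[...,:2]-C)@ax
k=(x>58)&(x<110)&(Q[...,2]>115)&(Q[...,2]<222)&(hh[...,0]<18)&(hh[...,1]>150);A=np.c_[Q[k][:,2],np.ones(k.sum())];print('lid lean deg',np.degrees(np.arctan(np.linalg.lstsq(A,x[k],rcond=None)[0][0])).round(1),k.sum())
E
```

```text
cap [508.4 321.7 124.7] 142 z spread [119.9 129.3]
cap [505.6 275.6 125.3] 141 z spread [120.3 129.5]
cap [502.3 229.7 124.8] 139 z spread [119.7 129.5]
cap [498.3 184.2 124.7] 136 z spread [120.3 129.4]
tray 457 60.98917458927322 slopes [ 1.2000e-02 -1.0000e-03  6.1026e+01]
tray 313 77.74740282108428 slopes [-2.0000e-03 -2.0000e-03  7.7746e+01]
knob [450.2 374.7 102.4]
bin median/95 diff [6. 8.]
rack median/95 diff [7. 8.]
stain median/95 diff [3. 7.]
tally median/95 diff [27. 75.]
lid lean deg 8.3 1356
```

```bash
python3 - <<'E'
from h import *
for f in('t0','t42'):
    d=np.load(f'pics/{f}.npz');P=cloud(d)*1000;v,u=np.mgrid[:420,:560];k=(u>355)&(u<455)&(v>285)&(v<355)&(P[...,2]>25)&(P[...,2]<60)
    print(f,k.sum(),cv2.minAreaRect(P[k][:,:2].astype(np.float32)),P[k].mean(0).round(1))
manip.hand_in()
E
```

```text
t0 2301 ((253.88385009765625, -369.26458740234375), (202.27972412109375, 80.31475830078125), 72.43437957763672) [ 254.7 -367.8   35.9]
t42 2299 ((254.08758544921875, -369.297119140625), (201.46726989746094, 80.21652221679688), 72.607421875) [ 254.7 -367.9   36. ]
the job is handed in; nothing more can be done
```

The job is handed in, finished at about 57 s of the 210 s allowed. The lid is open on its stop, the tray is seated on both pegs, and all four jars stand upright in a pocket each. The lever was swung fully down last.

**Final checks**
- **Jars:** all four caps are at about 125 mm, the height for a jar standing on a pocket floor.
- **Tray:** flat, with the ears at 61 mm and the rim at 78 mm.
- **Lever:** the knob came level (94.5 mm) and met its stop at about 28 N.
- **Bystanders:** the sharps bin, tube rack, stain jar and tally counter have not moved.

**What went wrong or disagreed**
- **Finger length:** the fingertips end about 31 mm short of the reported TCP. The first try at the lid handle therefore closed on air; I worked with the measured offset after that.
- **Lever nudged early:** the knob moved about 10 mm forward while I was carrying the tray in. The tray end most likely brushed it, and the tray also tilted and slid in the grip. I re-levelled the tray before seating it, but did not push the lever back, so it stood slightly forward until the final swing.
- **Lid angle:** a rough camera fit gave a lean of 8.3°, against about 10° at the stop. The stop was also felt as a force rise at the expected handle position.

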